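Kit out the furnace tray

ROBOT

A 6-joint arm with a two-finger parallel gripper is mounted at the origin on a cart in front of the work surface, level with it; the furniture and walls round the work are solid. World frame = base frame: x ahead of the robot, y to its left, z up, the work surface at z = 0. Lengths are in mm, angles in rad, forces in N, time in s.
With the tool pointing down it reaches from about 250 to 800 mm from the base axis. Payload 8.5 kg.
Tool frame: the origin (TCP) lies midway between the tips of the shut fingers; the grasp point (between the pads) lies 19 mm behind it; x points along the fingers, y is the direction in which the jaws open and shut, and the axes are right-handed (so a half turn about x gives the same grasp; the last joint's range is limited). The gripper opens to 85 mm and grips with 20 to 120 N. Pads are 22 mm wide; open, the fingers measure 114 mm over their backs; the gripper's body (76 mm by 85 mm) begins 54 mm behind the grasp point. The pads swing forward as they close: fully open they stand 13 mm farther back than shut.
Start: joints at [1.154, 0.238, -0.013, 1.319, 0, 1.571], TCP at [212.52, 480.015, 231.276] pointing down, gripper open.
Joint ranges: [-2.66, 2.66], [-1.03, 1.9], [-1.14, 1.46], [-1.82, 2.27], [-1.45, 1.34], [-3.14, 3.14]. Speed limits (rad/s): [2.22, 2.22, 2.79, 3.14, 3.14, 3.14].

INTERFACE

Orientations are given as a unit quaternion [x, y, z, w].
In Python, from bench import state, camera, camera_info, job gives the robot as it stands.
- The arm moves only by the tool move_arm, never from a script. Its argument "motion" is a list of rows, each a list of 6 numbers: the shift along the tool's x, y, z in mm, then the turn, a rotation vector about the tool's x, y, z in degrees. In form: [[dx, dy, dz, wx, wy, wz], ...]. A call has 1 to 5 rows; each row is the pose to reach, as a shift and turn from the pose commanded when the call began, along the tool's axes at that moment; what a row does not reach only later rows make up. A row lasts 1/8 s, in which the tool goes at most 62.5 mm and 10.7 degrees, less where a joint would pass 70% of its speed; a pose out of reach is approached as far as the arm can. A call with a gripper value outside its range is refused whole. "claw" is the finger opening in mm, from 0 to 85.4, set as the call begins (left out, the last holds). The fingers move at their own pace and stop on an object; the grip force is fixed at half the most. Time passes only in rows, so rows that repeat a pose let the fingers close. It gives the time, the measured TCP pose, the force and the opening at its end, in the units of the state.
- state(): the state, without advancing time (a new reading comes with each control period).
- camera(name): name is "scene" or "top" or "wrist"; returns (picture, depth): 420x560x3 uint8, red, green, blue; 420x560 float32, mm along the optical axis (not along the pixel's ray), 0 where there is no reading.
- camera_info(name): a dict with "K" (3x3 intrinsics, pixels), "origin" and "orientation" of the camera in the world. Camera axes: x right, y up, looking along -z (the intrinsics and any distortion apply to the point x, -y, -z); pixel columns grow to the right and rows downward; lengths in mm; the calibration is good to about 2 mm. A picture is of the moment at which its call begins: read the wrist's pose just before it. camera_info takes no time and is no camera call; for the wrist camera it gives the pose at the moment of the call.
- job.hand_in(): hands the job in, once; it reports no verdict.
The state is a dict: "clock": time; "joint_pos": joint angles; "qvel": joint speeds; "effort": joint torques, N m; "position": TCP position; "orientation": TCP orientation; "wrist_force": force on the tool from outside, world axes, zero at the start; "moment": the same for the moment, N m; "width": opening from 0.0 (shut) to 1.0 (fully open).
Only numpy, scipy, OpenCV 4.12 (cv2) and the standard library are available. Lean on these libraries where they do the work, as an engineer would, in place of code of your own. Each camera call takes 0.05 s, during which the arm holds its last target.

TASK

Get the enamelled tray ready for the next tube-furnace run: stand the white ceramic tube plug and the glass sample vial in their round wells, and lay the alumina boat in its cradle and the tweezers across their rest, each seated right down in its own holder. Set the things down rather than dropping them, keep the vial upright throughout, and leave the marker pen and the grease jar where they are.

Things in the scene. Friction and masses are not known exactly. Their poses are not given: they have to be found in the camera images.
- plug: Tube plug: cream ceramic cylinder, 41 mm diameter, body 45 mm high plus a small wire loop to 59 mm, standing on end. Origin: centre of its underside; z up the axis. (Mind the tall blue parts cabinet at the back left of the bench, its front about 0.73 m ahead of the robot, y 0.1 to 0.45: swing across with the arm drawn in.)
- vial: Sample vial: slim glass vial with a black screw cap, 22 mm diameter, 48 mm high, standing. Origin: centre of its underside; z up the axis.
- boat: Alumina boat: small cream open trough with a brown charge in it and a short thin pull tab at one end (-y), 18 mm wide, 73 mm long over the tab, 12 mm high, open side up. Origin: middle of the overall length, at the underside; y along its length, z up. Take it by the long sides.
- tweezers: Steel tweezers lying flat, 13 mm wide, 133 mm long, 10 mm high. Origin: middle of the length, at the underside; y along the length, z up.
- plug_well: Well for the tube plug: square grey block 76 x 76 x 22 mm with one large round blind well, 50 mm across (4 mm chamfer at the mouth), its floor 4 mm above the block's underside. Origin: centre of the underside (the well's axis is z). It and the other three grey holders stand in the white tray (194 x 294 mm, rim 20 mm high), 90 mm apart in tray x, 140 mm in y, in any order, all square to the tray.
- vial_well: Well for the vial: the small square grey block, 54 x 54 x 22 mm, with one round blind well 31 mm across (4 mm chamfer at the mouth), its floor 4 mm above the block's underside. Origin: centre of the underside (the well's axis is z). Stands in the tray.
- boat_cradle: Cradle for the boat, in the tray: grey plate 56 x 104 mm with four leaning corner cheeks (16 mm high) and two low end stops; floor 27 x 86 mm, 4 mm above the underside; the middle 40 mm of both long sides is open for the fingers. The boat lies along its y, either way round. Origin: centre of the underside; y along its length.
- tweezers_rest: Rest for the tweezers, in the tray: grey plate 50 x 104 mm with two U-shaped saddles 88 mm apart along y; saddle floors 9 mm above the underside, 22 mm wide, with leaning horns to 22 mm high. The tweezers lie along its y across both saddles, either way round, ends overhanging, held between the saddles. Origin: centre of the underside; y along its length.
- pen: Marker pen, white with a black cap, 14 mm thick, 137 mm long, lying; does not belong on the tray. Origin: middle of the length, at the underside; y along the length.
- jar: Grease jar: squat cream jar with a wide black lid, 50 mm diameter, 39 mm high, standing; does not belong on the tray. Origin: centre of its underside.

How it is judged:
By the outcome, as a careful person would: the job done as asked, in the order asked, and still so for the second after the job is handed in, with the robot touching nothing.
It also fails if it takes over 115 s, if anything falls off the work surface, if the arm or the gripper's body presses on something with over 40 N, if the wrist force passes 120 N, or if a joint passes its speed limit or range.

## Working session

There is one attempt and no reset: what is moved stays moved. The work goes in short steps, Python scripts to look and compute and a tool call to move; the robot and the scene stay as the last step left them, time stands still between calls to the robot, and variables do not carry over. Pictures are saved under pics/ and viewed, and the job is handed in when it is done.

Besides the shell and the picture viewer there is one more tool, called as name(argument=value, ...), one argument or row to a line, values as JSON. move_arm: Moves the arm, as the interface text tells. Its arguments: {"type":"object","properties":{"motion":{"type":"array","items":{"type":"array","items":{"type":"number"}}},"claw":{"type":"number"}},"required":["motion"]}

```bash
ls; mkdir -p pics; cat > h.py <<'E'
import numpy as np, cv2
from scipy.spatial.transform import Rotation as R
from bench import state, camera, camera_info, job
def snap(n,f):
    ci=camera_info(n); p,d=camera(n); cv2.imwrite('pics/%s.png'%f,p[:,:,::-1]); np.savez('pics/%s.npz'%f,p=p,d=d,K=ci['K'],o=ci['origin'],q=ci['orientation']); return p,d,ci
def world(d,K,o,q):
    K=np.array(K); v,u=np.mgrid[0:d.shape[0],0:d.shape[1]]
    X=(u-K[0,2])/K[0,0]*d; Y=(v-K[1,2])/K[1,1]*d
    P=np.stack([X,-Y,-d],-1); return P@R.from_quat(q).as_matrix().T+np.array(o)
def load(f):
    z=np.load('pics/%s.npz'%f); return z['p'],z['d'],world(z['d'],z['K'],z['o'],z['q'])
E
python3 - <<'E'
from h import *
print(state())
for n in('top','scene','wrist'):
    p,d,ci=snap(n,n+'0'); print(n,ci)
E
```

```text
pics
{'clock': 0.0, 'joint_pos': array([ 1.15404806e+00,  2.38782872e-01, -1.42769545e-02,  1.31921722e+00,
        4.08194172e-06,  1.57081800e+00]), 'qvel': array([ 0.00015806, -0.00147415,  0.0002794 ,  0.00017931, -0.00163225,
       -0.00086754]), 'effort': array([ 1.63681969e-03, -5.38775969e+01,  3.46443272e+01,  1.82538643e-02,
        1.86304442e-05, -1.37920506e-05]), 'position': array([212.33694221, 479.66766654, 230.66770561]), 'orientation': array([ 0.14577438,  0.69191897, -0.14679816,  0.69169956]), 'wrist_force': array([ 0.42718742,  0.70989433, -0.32712346]), 'moment': array([-0.03642263,  0.04910982, -0.02737789]), 'width': 1.0017216195401322}
top {'K': array([[536.18511412,   0.        , 281.15445269],
       [  0.        , 536.18511412, 209.18884126],
       [  0.        ,   0.        ,   1.        ]]), 'origin': array([ 248.02446928,   15.46377113, 1379.33031284]), 'orientation': array([-0.07073015,  0.07739365,  0.72169346, -0.68422658])}
scene {'K': array([[387.51406337,   0.        , 276.581733  ],
       [  0.        , 387.51406337, 215.7750403 ],
       [  0.        ,   0.        ,   1.        ]]), 'origin': array([ 100.99178237, -643.18504006,  615.41504662]), 'orientation': array([ 0.43572213, -0.12749181, -0.26384845,  0.8510441 ])}
wrist {'K': array([[309.13755308,   0.        , 276.41038337],
       [  0.        , 309.13755308, 211.6627457 ],
       [  0.        ,   0.        ,   1.        ]]), 'origin': array([140.81258758, 512.0554377 , 371.58619041]), 'orientation': array([-0.13217716, -0.08516817,  0.53823082,  0.82799949])}
```

View pics/top0.png

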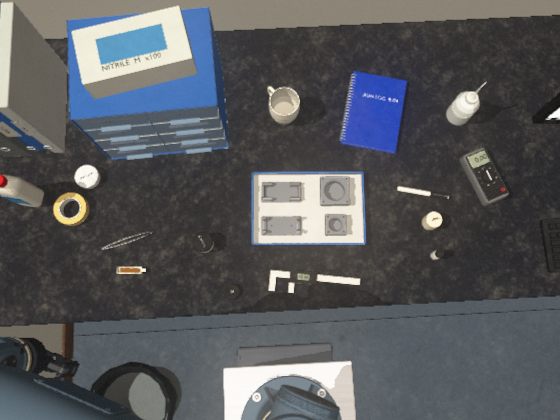

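View pics/scene0.png

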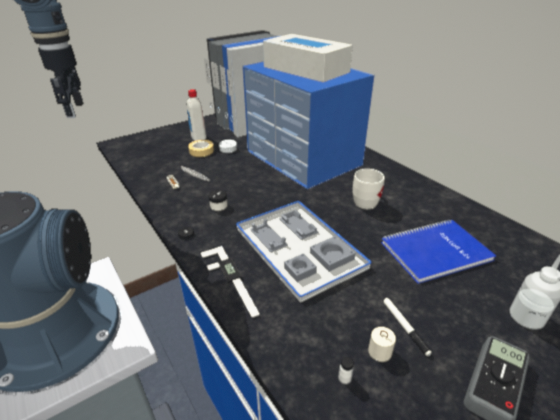

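View pics/wrist0.png

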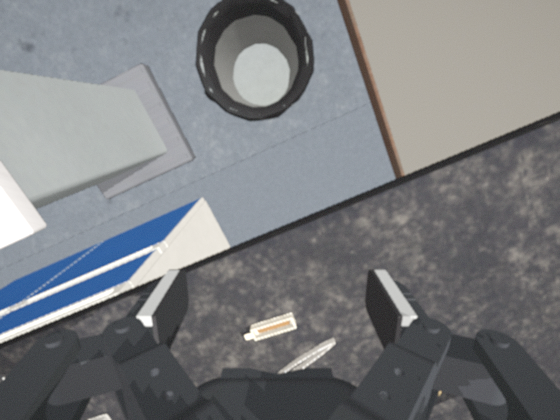

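The top view shows the tray at about (308,208), the plug at (432,221), the vial at (435,255), the boat at (131,270), the tweezers at (127,240), the jar at (205,243) and the pen at (424,192). Next I'll measure them.

```bash
python3 - <<'E'
from h import *
p,d,W=load('top0')
def c(x0,x1,y0,y1,s,n): cv2.imwrite(n,cv2.resize(p[y0:y1,x0:x1,::-1],None,fx=s,fy=s,interpolation=cv2.INTER_CUBIC))
c(245,375,165,255,6,'pics/ctray.png'); c(90,220,220,290,6,'pics/cl.png'); c(390,470,175,275,6,'pics/cr.png')
# table height check
for u,v in[(200,200),(400,270),(230,260),(500,280)]: print(u,v,W[v,u].round(1))
from scipy import ndimage as nd
Z=W[...,2]; m=(Z>6)&(Z<80)&(d>0)
l,n=nd.label(m)
for i,s in enumerate(nd.find_objects(l)):
    k=l==i+1
    if k.sum()<15: continue
    print(i+1,k.sum(),'u%d-%d v%d-%d'%(s[1].start,s[1].stop,s[0].start,s[0].stop),W[k].mean(0).round(1),'zmax',Z[k].max().round(1))
E
```

```text
200 200 [578.4 207.5  -4.1]
400 270 [ 365.9 -302.8   -3.3]
230 260 [414.1 132.9   4.5]
500 280 [ 326.6 -556.6   -2.3]
1 5110 u211-560 v0-31 [1068.6 -322.    43.6] zmax 80.0
20 451 u32-68 v21-38 [1068.1  594.7   46.1] zmax 80.0
199 1615 u0-68 v54-157 [805.8 594.9  44.6] zmax 80.0
226 1305 u102-230 v58-160 [724.1 266.9  38.2] zmax 79.8
291 3938 u341-407 v71-153 [ 796.  -271.4   13. ] zmax 23.5
366 40 u268-275 v87-96 [851.6   6.7  58.2] zmax 79.4
369 545 u271-299 v89-115 [829.6 -29.4  31.8] zmax 79.8
418 315 u446-473 v99-125 [ 761.7 -482.    44.5] zmax 80.0
440 206 u270-300 v107-125 [774.7 -25.9  55.4] zmax 79.5
615 1591 u460-509 v148-207 [ 593.6 -538.6   30.2] zmax 47.4
732 465 u73-100 v165-189 [651.2 498.4  20.6] zmax 31.8
785 857 u252-367 v171-245 [551.8 -82.5  17.3] zmax 27.8
820 758 u319-351 v176-207 [ 578.5 -147.    20.3] zmax 32.2
876 284 u260-284 v182-205 [584.5  19.5  11.3] zmax 24.5
880 260 u282-301 v182-204 [584.4 -38.   11.8] zmax 22.8
907 329 u8-44 v185-207 [595.4 629.2  43.4] zmax 79.8
924 234 u398-449 v186-200 [ 563.8 -381.5   11.9] zmax 22.1
987 656 u53-89 v193-226 [566.
[... 478 characters left out ...]
] zmax 47.2
1615 100 u431-444 v250-260 [ 396.5 -390.8   37.2] zmax 53.4
1747 54 u117-142 v267-275 [397.6 391.8  10. ] zmax 19.1
1748 41 u122-146 v267-272 [404.8 371.9  11.2] zmax 17.0
1778 322 u289-323 v270-286 [359.7 -52.1   9.4] zmax 16.8
1838 23 u322-329 v276-282 [ 353.9 -108.3    8.9] zmax 12.1
1860 20 u334-345 v278-282 [ 349.4 -141.4    8. ] zmax 14.1
1862 30 u343-355 v278-285 [ 343.9 -167.8    8.2] zmax 12.8
1878 17 u270-275 v281-287 [349.6  27.6   8.5] zmax 11.8
1912 178 u225-240 v284-300 [333.5 129.6   9.8] zmax 18.1
1947 15 u289-294 v288-293 [328.8 -18.4   7.8] zmax 11.7
2122 1476 u241-337 v376-420 [79.5 25.6 17.4] zmax 79.7
2141 19 u338-342 v413-420 [  21.  -117.8   13.2] zmax 17.2
```

```bash
python3 - <<'E'
from h import *
print(R.from_quat(state()['orientation']).as_matrix().round(3))
print(R.from_quat(camera_info('top')['orientation']).as_matrix().round(3))
E
```

```text
[[-0.     0.405  0.914]
 [-0.001  0.914 -0.405]
 [-1.    -0.001 -0.   ]]
[[-0.054  0.977 -0.208]
 [-0.999 -0.052  0.015]
 [ 0.004  0.208  0.978]]
```

View pics/ctray.png

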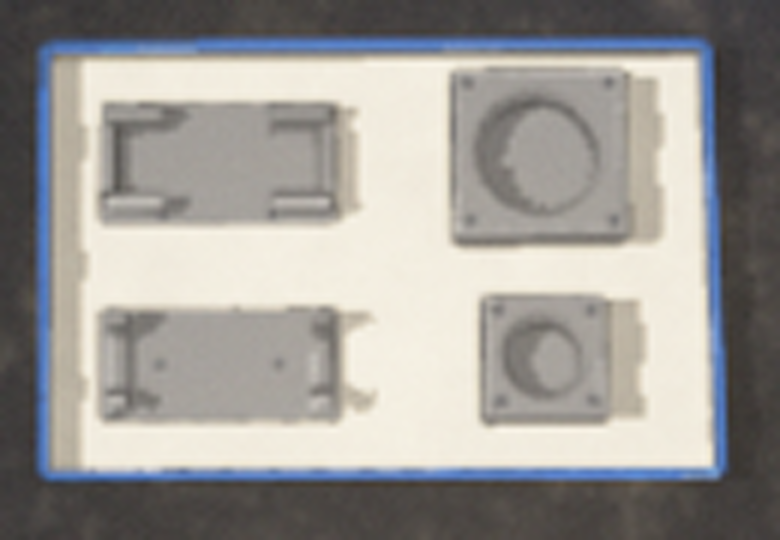

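View pics/cl.png

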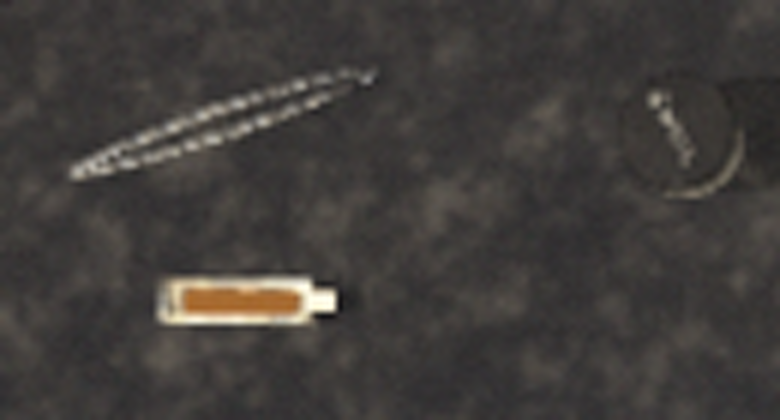

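View pics/cr.png

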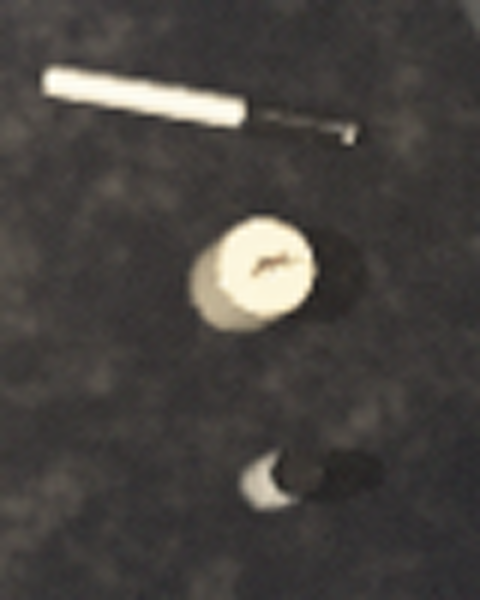

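```bash
cat >> h.py <<'E'
def ray(f,u,v,z):
    a=np.load('pics/%s.npz'%f); K=a['K']
    D=R.from_quat(a['q']).as_matrix()@np.array([(u-K[0,2])/K[0,0],-(v-K[1,2])/K[1,1],-1]); o=a['o']
    return o+D*(z-o[2])/D[2]
E
python3 - <<'E'
from h import *
def cr(ox,oy,x,y,z): return ray('top0',ox+(x+.5)/6-.5,oy+(y+.5)/6-.5,z)
T=[cr(245,165,*c,20)[:2] for c in[(40,42),(712,40),(724,478),(40,478)]]
T=np.array(T);print('tray corners',T.round(1),T.mean(0).round(1))
for i in range(4): e=T[(i+1)%4]-T[i]; print(np.linalg.norm(e).round(1),np.degrees(np.arctan2(e[1],e[0])).round(2))
for n,x,y,z in [('plugwell',538,154,25),('vialwell',543,357,25),('pw corner a',452,68,25),('pw b',628,68,25),('pw c',628,240,25),('vw a',482,295,25),('vw c',608,420,25),
 ('cradle a',102,103,19),('cradle c',337,220,19),('rest a',103,310,12),('rest c',340,420,12)]: print(n,cr(245,165,x,y,z).round(1))
print('plug',cr(390,175,266,268,45).round(1)); print('vial cap',cr(390,175,302,475,48).round(1),'vial base',cr(390,175,266,482,10).round(1))
print('boat',cr(90,220,158,302,6).round(1),cr(90,220,337,300,6).round(1)); print('tw',cr(90,220,72,173,5).round(1),cr(90,220,376,73,5).round(1)); print('jar',cr(90,220,690,138,39).round(1))
p,d,W=load('top0')
print('traydepth',[np.median(W[a:b,c:e,2]).round(1) for a,b,c,e in[(176,180,300,315),(205,213,268,300),(230,240,310,320)]], 'table near',np.median(W[255:265,300:330,2]),np.median(W[160:168,300:330,2]))
s=state();M=R.from_quat(s['orientation']).as_matrix();a=np.load('pics/wrist0.npz');print('cam in tool',(M.T@(a['o']-s['position'])).round(1));print((M.T@R.from_quat(a['q']).as_matrix()).round(3))
E
```

```text
tray corners [[ 642.3   67.9]
 [ 627.7 -226.6]
 [ 434.2 -215.2]
 [ 449.7   76. ]] [538.5 -74.5]
294.9 -92.84
193.9 176.61
291.6 86.96
192.8 -2.41
plugwell [ 579.1 -145.9   25. ]
vialwell [ 489.7 -141.4   25. ]
pw corner a [ 619.6 -111.3   25. ]
pw b [ 615.6 -188.    25. ]
pw c [ 538.9 -181.9   25. ]
vw a [ 518.1 -117.2   25. ]
vw c [ 461.  -167.1   25. ]
cradle a [613.5  42.   19. ]
cradle c [555.7 -57.3  19. ]
rest a [522.7  46.   12. ]
rest c [469.1 -53.6  12. ]
plug [ 485.3 -390.5   45. ]
vial cap [ 396.6 -394.7   48. ] vial base [ 398.7 -390.6   10. ]
boat [404.  424.5   6. ] [400.8 348.5   6. ]
tw [461.5 462.2   5. ] [498.2 331.8   5. ]
jar [457.3 192.4  39. ]
traydepth [np.float64(2.6), np.float64(2.7), np.float64(2.6)] table near -0.4607249180787676 -0.4537581898063081
cam in tool [-140.8    0.4  -78.5]
[[ 0.     0.311 -0.951]
 [ 1.     0.001  0.001]
 [ 0.001 -0.951 -0.311]]
```

move_arm(
  motion=[
    [2,-45,40,10.5,0,0],
    [4,-90,80,21,0,0],
    [6,-135,120,31.5,0,0],
    [8,-180,160,42,0,0],
    [10,-225,200,52.5,0,0],
  ],
  claw=62,
)

```text
clock: 0.78
position: [304.4, 191.6, 221.2]
orientation: [0.439, 0.554, -0.439, 0.555]
wrist_force: [1.4, -0.1, -0.1]
width: 0.724
```

```bash
cat >> h.py <<'E'
def go(x,y,z,yaw,step=58):
    s=state();M=R.from_quat(s['orientation']);t=M.inv().apply(np.array([x,y,z])-s['position'])
    c,q=np.cos(np.radians(yaw)),np.sin(np.radians(yaw))
    T=np.array([[0,c,q],[0,q,-c],[-1,0,0]]); w=(M.inv()*R.from_matrix(T)).as_rotvec(degrees=True)
    print('clk %.2f pos %s'%(s['clock'],s['position'].round(1)),'need shift',t.round(1),'turn',w.round(2),'rows',np.ceil(max(np.linalg.norm(t)/step,np.linalg.norm(w)/10.5)),'F',s['wrist_force'].round(1),'w%.1f'%(s['width']*85.4))
E
python3 -c "
from h import *
go(485,-390,190,-3)"
```

```text
clk 0.78 pos [304.4 191.6 221.2] need shift [ 31.3  41.8 607.6] turn [16.32 -0.   -0.03] rows 11.0 F [ 1.4 -0.1 -0.1] w61.8
```

move_arm(
  motion=[
    [3,4,58,8,0,0],
    [6,8,116,16.3,0,0],
    [9,12,174,16.3,0,0],
    [12,16,232,16.3,0,0],
    [15,20,290,16.3,0,0],
  ],
)

```text
clock: 1.4
position: [392.2, -85.9, 206.3]
orientation: [0.512, 0.488, -0.512, 0.488]
wrist_force: [1.0, 0.8, 0.8]
width: 0.73
```

```bash
python3 -c "
from h import *
go(485,-390,190,-3)"
```

```text
clk 1.40 pos [392.2 -85.9 206.3] need shift [ 16.4 107.  299.4] turn [ 0.29  0.   -0.03] rows 6.0 F [1.  0.8 0.8] w62.4
```

move_arm(
  motion=[
    [3,20,57,0,0,0],
    [6,40,114,0,0,0],
    [10,62,171,0,0,0],
    [13,83,228,0,0,0],
    [16,104,285,0,0,0],
  ],
)

```text
clock: 2.02
position: [482.8, -375.4, 189.9]
orientation: [0.512, 0.488, -0.512, 0.488]
wrist_force: [1.4, 0.0, -0.3]
width: 0.723
```

```bash
python3 -c "
from h import *
go(485,-390,190,-3)
snap('wrist','w1')
go(485,-390,190,-3)"
```

```text
clk 2.02 pos [ 482.8 -375.4  189.9] need shift [-0.1  2.9 14.5] turn [ 0.3  -0.01  0.01] rows 1.0 F [ 1.4  0.  -0.3] w61.8
clk 2.08 pos [ 484.5 -381.6  188. ] need shift [-2.   0.9  8.3] turn [ 0.17  0.15 -0.02] rows 1.0 F [ 0.9 -4.1 -1.2] w61.9
```

View pics/w1.png

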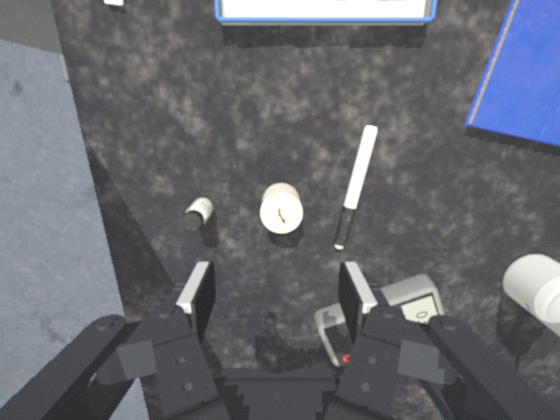

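```bash
cat >> h.py <<'E'
def zoom(f,u0,u1,v0,v1,s=4):
    p=np.load('pics/%s.npz'%f)['p']; cv2.imwrite('pics/%s_z.png'%f,cv2.resize(p[v0:v1,u0:u1,::-1],None,fx=s,fy=s,interpolation=cv2.INTER_CUBIC))
E
python3 -c "
from h import *
camera('wrist')
snap('wrist','w2'); go(485,-390,190,-3); zoom('w2',170,350,150,270)
"
```

```text
clk 2.17 pos [ 482.5 -375.7  188.4] need shift [-1.6  3.2 14.2] turn [ 0.16 -0.06  0.1 ] rows 1.0 F [0.3 0.2 0.1] w62.2
```

View pics/w2_z.png

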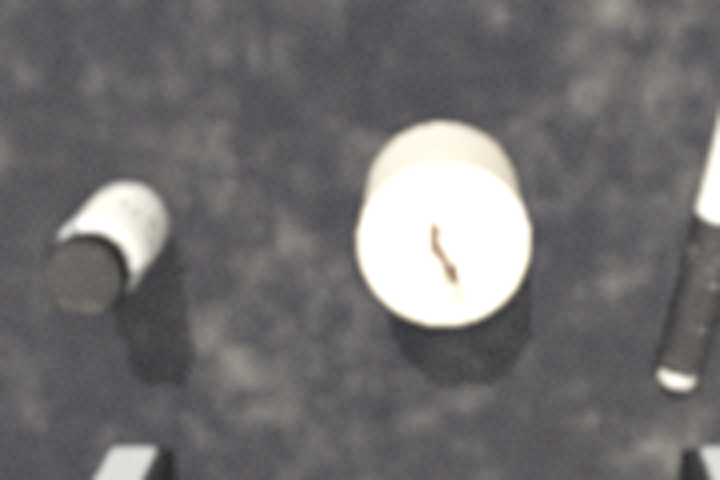

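```bash
python3 -c "
from h import *
f=lambda x,y,z:ray('w2',170+(x+.5)/4-.5,150+(y+.5)/4-.5,z).round(1)
print('plug',f(444,243,45),'edges',f(356,243,45),f(532,243,45)); print('vial',f(86,274,48),f(46,274,48),f(126,274,48))
go(485,-390,70,-3)
"
```

```text
plug [ 487.8 -390.4   45. ] edges [ 466.6 -389.3   45. ] [ 509.  -391.5   45. ]
vial [ 401.4 -392.8   48. ] [ 391.8 -392.3   48. ] [ 411.1 -393.3   48. ]
clk 2.17 pos [ 482.5 -375.7  188.4] need shift [118.4   3.4  14.3] turn [ 0.16 -0.06  0.1 ] rows 3.0 F [0.3 0.2 0.1] w62.2
```

move_arm(
  motion=[
    [30,5,14.5,0,0,0],
    [80,5,14.5,0,0,0],
    [125,5,14.5,0,0,0],
    [155,5,14.5,0,0,0],
    [166,5,14.5,0,0,0],
  ],
)

```text
clock: 2.8
position: [485.8, -386.3, 22.9]
orientation: [-0.511, -0.489, 0.512, -0.487]
wrist_force: [-0.1, -0.1, 0.6]
width: 0.725
```

move_arm(
  motion=[
    [0,0,0,0,0,0],
    [0,0,0,0,0,0],
    [0,0,0,0,0,0],
    [0,0,0,0,0,0],
    [0,0,0,0,0,0],
  ],
  claw=30,
)

```text
clock: 3.42
position: [487.5, -388.6, 25.5]
orientation: [0.512, 0.487, -0.511, 0.489]
wrist_force: [-0.2, 1.7, 5.6]
width: 0.453
```

```bash
python3 -c "
from h import *
go(487,-390.4,150,-3)
"
```

```text
clk 3.42 pos [ 487.5 -388.6   25.5] need shift [-124.5   -0.2    2. ] turn [ 0.32  0.06 -0.09] rows 3.0 F [-0.2  1.7  5.6] w38.7
```

move_arm(
  motion=[
    [-5,0,0,0,0,0],
    [-30,0,0,0,0,0],
    [-70,0,0,0,0,0],
    [-70,0,0,0,0,0],
    [-70,0,0,0,0,0],
  ],
)

```text
clock: 4.05
position: [486.6, -387.9, 94.0]
orientation: [-0.512, -0.488, 0.512, -0.488]
wrist_force: [0.7, 0.6, -1.8]
width: 0.451
```

```bash
python3 -c "
from h import *
go(579.5,-146.5,120,-3); snap('wrist','w3'); snap('top','t3'); zoom('t3',380,470,160,280,5)
"
```

```text
clk 4.05 pos [ 486.6 -387.9   94. ] need shift [ -26.    81.5 -245.5] turn [ 0.31 -0.01  0.02] rows 5.0 F [ 0.7  0.6 -1.8] w38.5
```

View pics/w3.png

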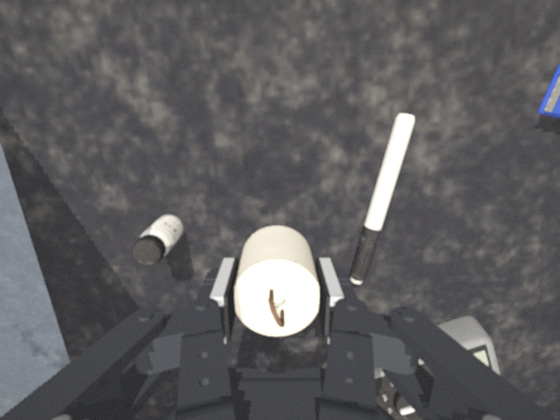

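```bash
python3 -c "
from h import *
print(ray('w3',277,297,94-23.5+45).round(1), 'vial',ray('w3',149.5,249,48).round(1)); s=state(); print(s['position'],camera_info('wrist')['origin']-np.load('pics/w3.npz')['o'])
"
```

```text
[ 487.9 -387.4  115.5] vial [ 403.4 -391.3   48. ]
[ 486.219511   -387.58132739   93.11519567] [-0.21497395  0.18487199 -0.74373387]
```

move_arm(
  motion=[
    [-10,17,-49,0,0,0],
    [-20,33,-98,0,0,0],
    [-26,49,-147,0,0,0],
    [-26,65,-196,0,0,0],
    [-26,82,-246,0,0,0],
  ],
)

```text
clock: 4.78
position: [580.2, -144.6, 119.3]
orientation: [-0.511, -0.489, 0.512, -0.488]
wrist_force: [0.3, 0.2, -1.0]
width: 0.453
```

move_arm(
  motion=[
    [0,0,0,0,0,0],
    [0,0,0,0,0,0],
  ],
)

```text
clock: 5.03
position: [579.8, -146.1, 119.4]
orientation: [-0.511, -0.489, 0.512, -0.488]
wrist_force: [0.6, -0.9, -2.3]
width: 0.448
```

```bash
python3 -c "
from h import *
go(579.5,-146.5,50,-3); snap('wrist','w4')
"
```

```text
clk 5.03 pos [ 579.8 -146.1  119.4] need shift [69.4 -0.1  0.4] turn [0.36 0.01 0.1 ] rows 2.0 F [ 0.6 -0.9 -2.3] w38.3
```

View pics/w4.png

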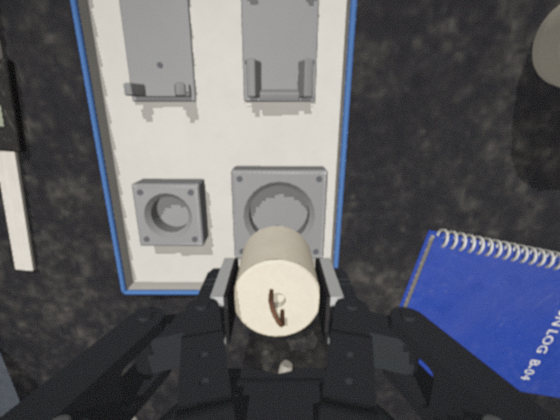

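```bash
python3 -c "
from h import *
zoom('w4',120,340,155,300,3.6)
f=lambda u,v,z=25:ray('w4',u,v,z)
a,b=f(233,168),f(327,168);e=(b-a)/np.linalg.norm(b-a);print(a,b,np.linalg.norm(b-a),np.degrees(np.arctan2(e[1],e[0])));n=np.array([e[1],-e[0],0]);print('plug well',(a+b)/2+n*38)
c=[f(134,182),f(204,180),f(207,244),f(142,245)];print(np.mean(c,0),np.linalg.norm(c[1]-c[0]),np.linalg.norm(c[2]-c[1]))
"
```

```text
[ 549.30264797 -106.67925303   25.        ] [ 621.14276283 -110.0737071    25.        ] 71.92026432503215 -2.7052204680051553
plug well [ 583.42920178 -146.33413205   25.        ]
[ 496.88284696 -141.21647228   25.        ] 54.50706575473632 54.017280268155474
```

View pics/w4_z.png

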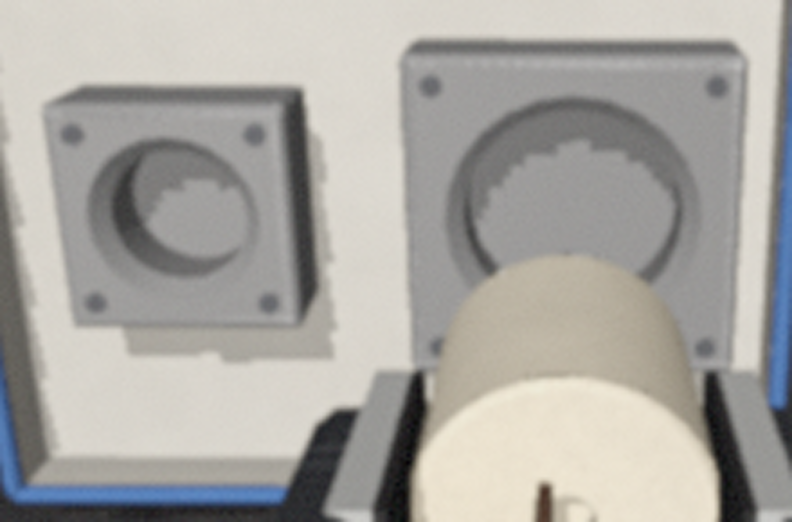

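```bash
python3 -c "
from h import *
f=lambda x,y,z=25:ray('w4',120+(x+.5)/3.6-.5,155+(y+.5)/3.6-.5,z)
c=[f(*k) for k in[(402,58),(747,58),(730,362),(412,362)]];print(np.array(c).round(1),np.mean(c,0),np.linalg.norm(c[1]-c[0]))
c=[f(*k) for k in[(46,103),(283,103),(302,322),(76,322)]];print(np.array(c).round(1),np.mean(c,0),np.linalg.norm(c[1]-c[0]))
s=[f(430,87),f(717,87),f(705,348)];print(np.array(s).round(1),(s[0]+s[2])/2)
"
```

```text
[[ 547.8 -108.7   25. ]
 [ 621.3 -112.2   25. ]
 [ 617.5 -183.5   25. ]
 [ 543.5 -180.1   25. ]] [ 582.53397964 -146.13063585   25.        ] 73.52739771412969
[[ 470.1 -114.9   25. ]
 [ 521.2 -117.3   25. ]
 [ 519.1 -168.7   25. ]
 [ 467.1 -166.3   25. ]] [ 494.39213121 -141.80222265   25.        ] 51.199576889802174
[[ 553.2 -115.3   25. ]
 [ 614.8 -118.2   25. ]
 [ 611.8 -179.7   25. ]] [ 582.4994017  -147.47688515   25.        ]
```

move_arm(
  motion=[
    [20,1.2,1,0,0,0],
    [45,1.2,1,0,0,0],
    [65,1.2,1,0,0,0],
    [77,1.2,1,0,0,0],
    [77,1.2,1,0,0,0],
  ],
)

```text
clock: 5.7
position: [580.7, -147.9, 42.6]
orientation: [-0.511, -0.488, 0.512, -0.487]
wrist_force: [0.2, -0.1, -0.8]
width: 0.447
```

```bash
python3 -c "
from h import *
go(581,-147.2,31,-3); snap('wrist','w5');go(581,-147.2,31,-3)
"
```

```text
clk 5.70 pos [ 580.7 -147.9   42.6] need shift [11.6  0.3 -0.8] turn [ 0.25 -0.01  0.1 ] rows 1.0 F [ 0.2 -0.1 -0.8] w38.2
clk 5.75 pos [ 581.3 -147.9   43.4] need shift [12.4 -0.3 -0.7] turn [0.26 0.01 0.02] rows 1.0 F [ 0.2  0.4 -1.2] w38.9
```

View pics/w5.png

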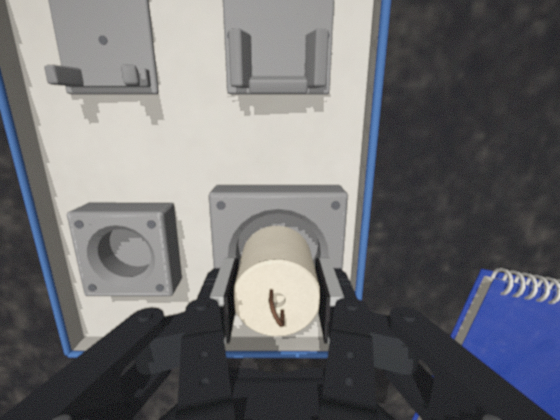

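move_arm(
  motion=[
    [3,0,0,0,0,0],
    [6,0,0,0,0,0],
    [9,0,0,0,0,0],
    [10.5,0,0,0,0,0],
    [10.5,0,0,0,0,0],
  ],
)

```text
clock: 6.38
position: [581.4, -147.2, 32.7]
orientation: [-0.511, -0.488, 0.512, -0.488]
wrist_force: [-0.2, -0.5, -1.4]
width: 0.446
```

move_arm(
  motion=[
    [0.7,0,0,0,0,0],
    [1.4,0,0,0,0,0],
    [2,0,0,0,0,0],
    [2,0,0,0,0,0],
  ],
)

```text
clock: 6.88
position: [581.6, -147.3, 32.4]
orientation: [0.512, 0.488, -0.511, 0.489]
wrist_force: [-5.2, 1.7, 14.6]
width: 0.451
```

move_arm(
  motion=[
    [-0.5,0,0,0,0,0],
    [-0.5,0,0,0,0,0],
    [-0.5,0,0,0,0,0],
    [-0.5,0,0,0,0,0],
  ],
  claw=58,
)

```text
clock: 7.38
position: [581.4, -147.3, 31.1]
orientation: [-0.511, -0.488, 0.512, -0.488]
wrist_force: [-0.3, 0.7, 0.6]
width: 0.678
```

move_arm(
  motion=[
    [-15,0,0,0,0,0],
    [-45,0,0,0,0,0],
    [-85,0,0,0,0,0],
    [-100,0,30,0,0,0],
    [-100,0,30,0,0,0],
  ],
)

```text
clock: 8.0
position: [581.1, -178.9, 133.9]
orientation: [0.513, 0.486, -0.511, 0.489]
wrist_force: [-0.7, 0.3, -0.4]
width: 0.678
```

```bash
python3 -c "
from h import *
go(402,-392.5,130,-3); snap('wrist','w6');
"
```

```text
clk 8.00 pos [ 581.1 -178.9  133.9] need shift [   3.6 -168.6  222. ] turn [ 0.23  0.08 -0.22] rows 5.0 F [-0.7  0.3 -0.4] w57.9
```

View pics/w6.png

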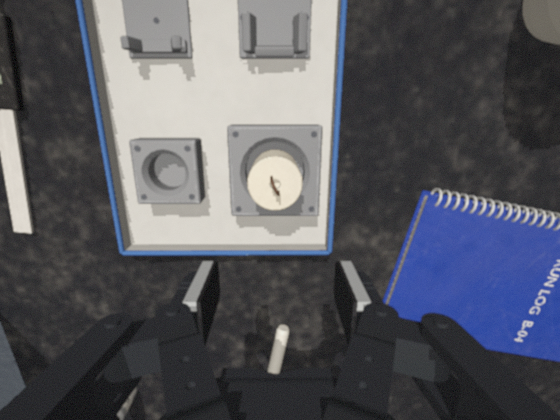

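move_arm(
  motion=[
    [1,-33,43,0,0,0],
    [2,-66,86,0,0,0],
    [3,-99,129,0,0,0],
    [4,-132,172,0,0,0],
    [4,-165,212,0,0,0],
  ],
  claw=50,
)

```text
clock: 8.68
position: [404.1, -381.6, 126.9]
orientation: [0.512, 0.489, -0.511, 0.488]
wrist_force: [1.1, -0.9, -0.5]
width: 0.587
```

move_arm(
  motion=[
    [0,0,0,0,0,0],
    [0,0,0,0,0,0],
  ],
)

```text
clock: 8.93
position: [405.3, -380.6, 127.0]
orientation: [0.512, 0.488, -0.512, 0.488]
wrist_force: [0.3, 0.4, 0.1]
width: 0.586
```

```bash
python3 -c "
from h import *
go(401,-392.5,22,-3); snap('wrist','w7');zoom('w7',180,380,150,300)
"
```

```text
clk 8.93 pos [ 405.3 -380.6  127. ] need shift [105.   -3.7  12.1] turn [ 0.29 -0.05  0.03] rows 2.0 F [0.3 0.4 0.1] w50.1
```

View pics/w7_z.png

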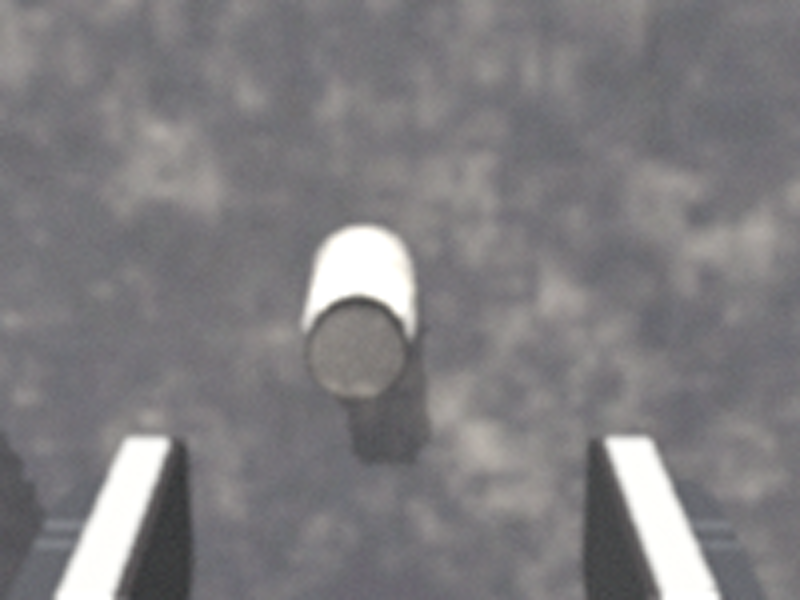

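```bash
python3 -c "
from h import *
print(ray('w7',180+356.5/4-.4,150+349/4-.4,48))
"
```

```text
[ 399.86414042 -392.90169142   48.        ]
```

move_arm(
  motion=[
    [8,-6,12.5,0,0,0],
    [40,-6,12.5,0,0,0],
    [75,-6,12.5,0,0,0],
    [98,-6,12.5,0,0,0],
    [102.5,-6,12.5,0,0,0],
  ],
)

```text
clock: 9.6
position: [398.1, -392.4, 23.0]
orientation: [-0.511, -0.49, 0.511, -0.487]
wrist_force: [-0.4, 0.7, 0.9]
width: 0.588
```

move_arm(
  motion=[
    [0,0,0,0,0,0],
    [0,0,0,0,0,0],
  ],
)

```text
clock: 9.85
position: [399.4, -394.0, 25.8]
orientation: [-0.511, -0.488, 0.512, -0.489]
wrist_force: [-0.4, -0.2, -1.1]
width: 0.586
```

move_arm(
  motion=[
    [0,0,0,0,0,0],
    [0,0,0,0,0,0],
    [0,0,0,0,0,0],
    [0,0,0,0,0,0],
    [0,0,0,0,0,0],
  ],
  claw=14,
)

```text
clock: 10.48
position: [399.0, -394.0, 25.8]
orientation: [-0.511, -0.488, 0.512, -0.489]
wrist_force: [-1.7, 0.5, 5.0]
width: 0.223
```

```bash
python3 -c "
from h import *
go(491.5,-142.5,110,-3); snap('wrist','w8')
"
```

```text
clk 10.47 pos [ 399.  -394.    25.8] need shift [ -84.4   80.7 -255.4] turn [ 0.31  0.07 -0.05] rows 5.0 F [-1.7  0.5  5. ] w19.0
```

View pics/w8.png

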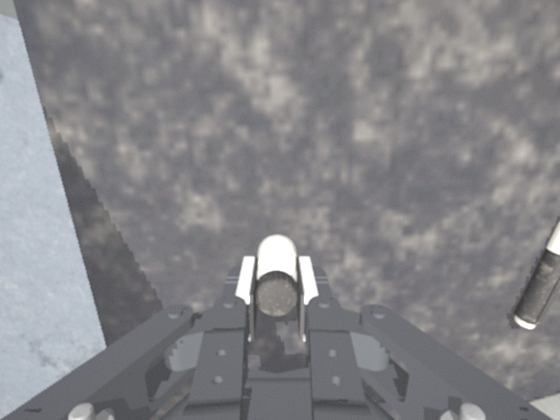

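move_arm(
  motion=[
    [-3,0,0,0,0,0],
    [-12,0,0,0,0,0],
    [-40,0,0,0,0,0],
    [-85,0,0,0,0,0],
    [-85,0,0,0,0,0],
  ],
)

```text
clock: 11.15
position: [400.4, -395.1, 113.7]
orientation: [0.512, 0.486, -0.512, 0.49]
wrist_force: [0.0, -0.6, -1.2]
width: 0.222
```

```bash
python3 -c "
from h import *
go(491.5,-142.5,110,-3); snap('wrist','w9')
"
```

```text
clk 11.15 pos [ 400.4 -395.1  113.7] need shift [   2.9   79.2 -256.6] turn [ 0.32  0.25 -0.27] rows 5.0 F [ 0.  -0.6 -1.2] w19.0
```

View pics/w9.png

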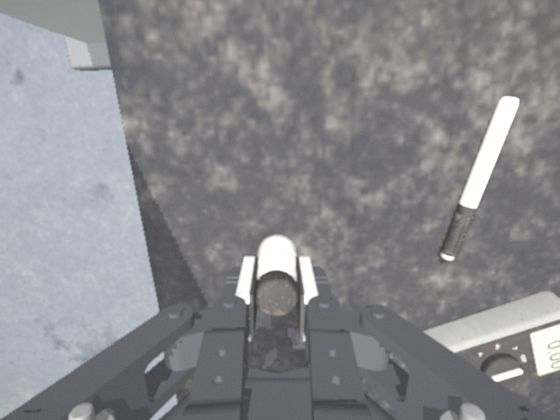

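move_arm(
  motion=[
    [0,16,-51,0,0,0],
    [1,32,-102,0,0,0],
    [1,47,-153,0,0,0],
    [1,63,-204,0,0,0],
    [1,79,-256,0,0,0],
  ],
)

```text
clock: 11.82
position: [489.3, -139.7, 107.9]
orientation: [-0.511, -0.489, 0.512, -0.488]
wrist_force: [0.3, -1.0, -0.6]
width: 0.225
```

move_arm(
  motion=[
    [0,0,0,0,0,0],
    [0,0,0,0,0,0],
  ],
)

```text
clock: 12.08
position: [489.1, -141.3, 108.1]
orientation: [-0.511, -0.489, 0.512, -0.488]
wrist_force: [0.1, -0.6, -0.8]
width: 0.224
```

```bash
python3 -c "
from h import *
go(491.5,-142.5,45,-3); snap('wrist','w10');zoom('w10',220,420,160,310)
print(ray('w10',278,294,state()['position'][2]-25.5+48))
"
```

```text
clk 12.07 pos [ 489.1 -141.3  108.1] need shift [63.1  2.6  1.1] turn [0.38 0.   0.09] rows 2.0 F [ 0.1 -0.6 -0.8] w19.2
[ 490.97072297 -138.54934466  130.75350752]
```

View pics/w10_z.png

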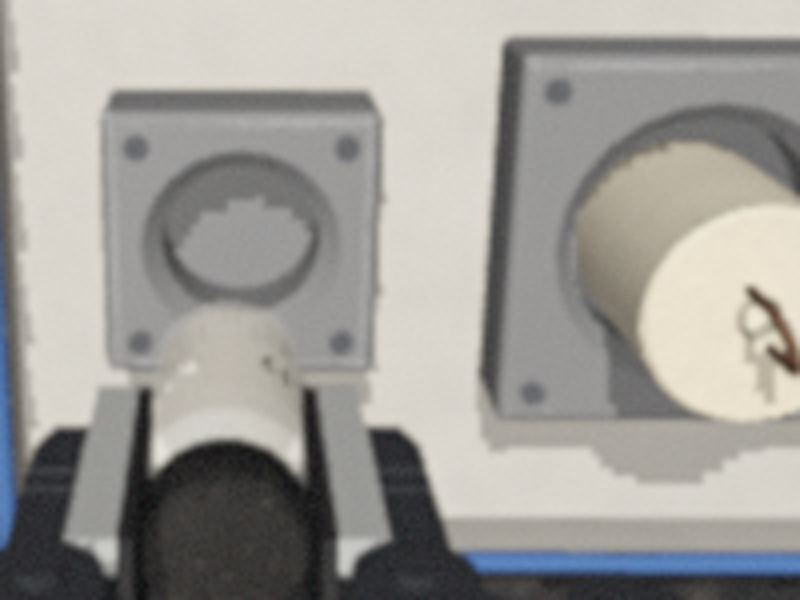

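```bash
python3 -c "
from h import *
f=lambda x,y,z=25:ray('w10',220+(x+.5)/4-.5,160+(y+.5)/4-.5,z)
c=[f(*k) for k in[(136,149),(347,149),(341,341),(141,342)]];print(np.array(c).round(1),np.mean(c,0))
print('cap',f(226,537,108.1-25.5+48), 'pos', state()['position'])
"
```

```text
[[ 473.8 -122.4   25. ]
 [ 513.4 -124.3   25. ]
 [ 511.5 -163.5   25. ]
 [ 472.1 -161.8   25. ]] [ 492.69135161 -143.00313015   25.        ]
cap [ 490.14376233 -138.54686905  130.6       ] pos [ 489.01811193 -141.90095834  108.25350752]
```

move_arm(
  motion=[
    [10,2.5,2.5,0,0,0],
    [30,2.5,2.5,0,0,0],
    [50,2.5,2.5,0,0,0],
    [57,2.5,2.5,0,0,0],
    [57,2.5,2.5,0,0,0],
  ],
)

```text
clock: 12.75
position: [491.5, -144.6, 51.3]
orientation: [-0.512, -0.488, 0.512, -0.488]
wrist_force: [-0.3, -1.2, 0.5]
width: 0.225
```

```bash
python3 -c "
from h import *
go(491.5,-142.5,45,-3); snap('wrist','w11');zoom('w11',180,380,190,340)
"
```

```text
clk 12.75 pos [ 491.5 -144.6   51.3] need shift [ 6.3 -0.1 -2.1] turn [ 0.25 -0.01  0.07] rows 1.0 F [-0.3 -1.2  0.5] w19.2
```

View pics/w11_z.png

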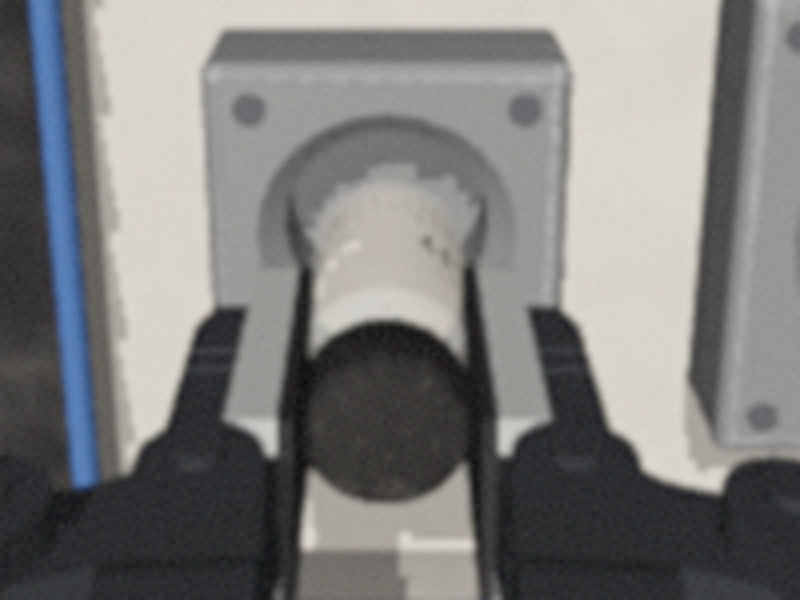

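```bash
python3 -c "
from h import *
f=lambda x,y,z=25:ray('w11',180+(x+.5)/4-.5,190+(y+.5)/4-.5,z)
print('vial far edge',f(388,181,25.8),'rim far (r19.5)',f(388,115),'screws',f(248,109),f(526,109))
"
```

```text
vial far edge [ 493.24735722 -133.60785839   25.8       ] rim far (r19.5) [ 493.73124142 -123.75635816   25.        ] screws [ 473.77882266 -121.86529235   25.        ] [ 513.48519942 -123.81769397   25.        ]
```

move_arm(
  motion=[
    [3,0,-1.5,0,0,0],
    [8,0,-1.5,0,0,0],
    [12,0,-1.5,0,0,0],
    [15,0,-1.5,0,0,0],
    [16,0,-1.5,0,0,0],
  ],
)

```text
clock: 13.42
position: [492.0, -142.5, 35.6]
orientation: [-0.511, -0.488, 0.512, -0.488]
wrist_force: [0.4, -0.9, -0.3]
width: 0.219
```

move_arm(
  motion=[
    [0.8,0,0,0,0,0],
    [1.6,0,0,0,0,0],
    [2.2,0,0,0,0,0],
    [2.2,0,0,0,0,0],
  ],
)

```text
clock: 13.92
position: [492.1, -142.6, 33.6]
orientation: [-0.512, -0.488, 0.512, -0.488]
wrist_force: [0.6, -0.0, 0.1]
width: 0.221
```

move_arm(
  motion=[
    [0.6,0,0,0,0,0],
    [1.2,0,0,0,0,0],
    [1.6,0,0,0,0,0],
    [1.6,0,0,0,0,0],
  ],
)

```text
clock: 14.42
position: [492.2, -142.7, 32.7]
orientation: [0.512, 0.488, -0.511, 0.488]
wrist_force: [-1.5, 0.0, 9.0]
width: 0.221
```

Contact at the expected floor height, so release.

move_arm(
  motion=[
    [-0.3,0,0,0,0,0],
    [-0.3,0,0,0,0,0],
    [-0.3,0,0,0,0,0],
    [-0.3,0,0,0,0,0],
  ],
  claw=40,
)

```text
clock: 14.92
position: [492.0, -142.6, 32.2]
orientation: [-0.511, -0.488, 0.512, -0.488]
wrist_force: [0.6, -0.1, -0.2]
width: 0.469
```

move_arm(
  motion=[
    [-12,0,0,0,0,0],
    [-40,0,0,0,0,0],
    [-80,0,0,0,0,0],
    [-130,0,0,0,0,0],
    [-140,0,0,0,0,0],
  ],
)

```text
clock: 15.55
position: [493.7, -143.1, 176.3]
orientation: [0.513, 0.486, -0.511, 0.49]
wrist_force: [-0.2, -0.8, -0.2]
width: 0.466
```

```bash
python3 -c "
from h import *
go(400,385,150,-3); snap('wrist','w12')
"
```

```text
clk 15.55 pos [ 493.7 -143.1  176.3] need shift [  24.9 -118.5 -523.1] turn [ 0.32  0.08 -0.33] rows 10.0 F [-0.2 -0.8 -0.2] w39.8
```

View pics/w12.png

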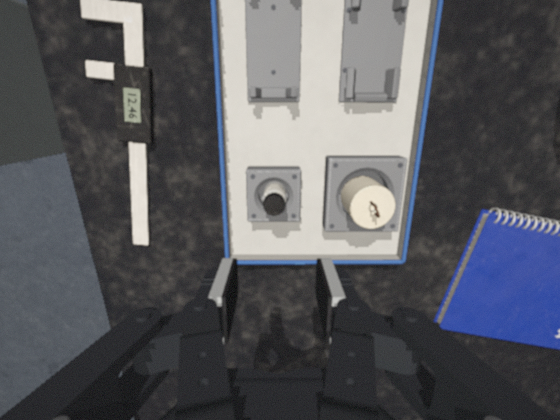

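move_arm(
  motion=[
    [2,-12,-55,0,0,0],
    [4,-24,-110,0,0,0],
    [6,-36,-165,0,0,0],
    [8,-48,-220,0,0,0],
    [10,-60,-275,0,0,0],
  ],
  claw=50,
)

```text
clock: 16.23
position: [443.9, 136.4, 161.5]
orientation: [-0.511, -0.488, 0.512, -0.488]
wrist_force: [0.5, -0.4, -0.1]
width: 0.584
```

move_arm(
  motion=[
    [4,-12,-52,0,0,0],
    [8,-24,-104,0,0,0],
    [12,-36,-156,0,0,0],
    [16,-48,-208,0,0,0],
    [20,-57,-260,0,0,0],
  ],
)

```text
clock: 16.85
position: [399.1, 398.6, 141.2]
orientation: [-0.511, -0.488, 0.512, -0.488]
wrist_force: [1.0, -0.0, 0.9]
width: 0.583
```

move_arm(
  motion=[
    [0,0,0,0,0,0],
    [0,0,0,0,0,0],
  ],
)

```text
clock: 17.1
position: [399.6, 396.6, 141.3]
orientation: [-0.511, -0.488, 0.512, -0.488]
wrist_force: [-0.2, 0.7, 0.5]
width: 0.585
```

```bash
python3 -c "
from h import *
go(402,386,60,-3); snap('wrist','w13');zoom('w13',190,390,140,290)
"
```

```text
clk 17.10 pos [399.6 396.6 141.3] need shift [81.3  3.  10.4] turn [0.36 0.11 0.08] rows 2.0 F [-0.2  0.7  0.5] w49.9
```

View pics/w13_z.png

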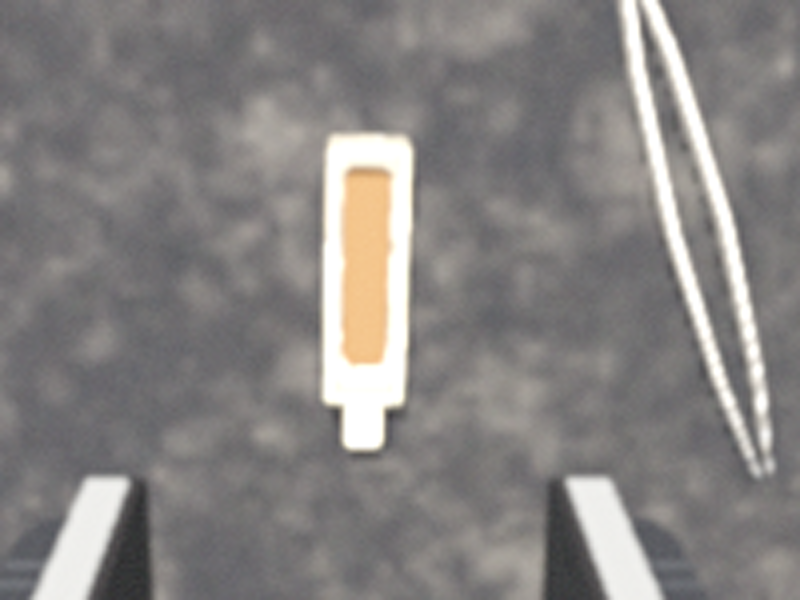

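View pics/w13.png

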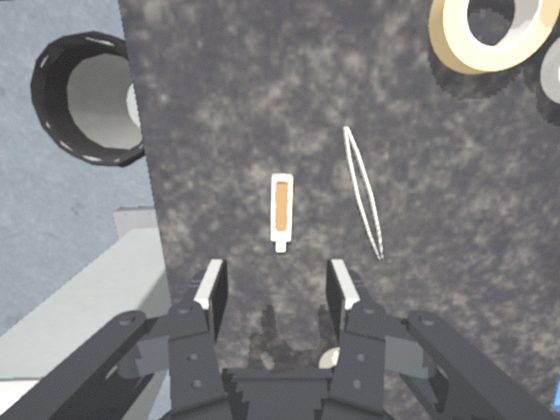

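```bash
python3 -c "
from h import *
f=lambda x,y,z=25:ray('w13',190+(x+.5)/4-.5,140+(y+.5)/4-.5,z)
a,b=f(369,135,12),f(363,449,8);print(a,b,(a+b)/2,np.linalg.norm(a-b),np.degrees(np.arctan2(*(a-b)[:2])))
print('sides at mid',f(325,262,12),f(409,262,12))
g=lambda u,v:ray('w13',u,v,5)
a,b=g(347,127),g(380,258);print('tw',a,b,(a+b)/2,np.linalg.norm(a-b),np.degrees(np.arctan2(*(a-b)[:2])))
go(402,386,6,-3)
"
```

```text
[406.58884827 423.09332133  12.        ] [401.91402842 345.08109263   8.        ] [404.25143834 384.08720698  10.        ] 78.25446804116643 3.429302501912787
sides at mid [395.32913099 394.28160016  12.        ] [414.47631806 393.37570512  12.        ]
tw [464.61894951 459.58580658   5.        ] [500.2670745  332.31669549   5.        ] [482.443012   395.95125103   5.        ] 132.1673766621053 -15.647578964945447
clk 17.15 pos [399.9 396.2 141.7] need shift [135.7   2.7   9.9] turn [0.3  0.09 0.06] rows 3.0 F [ 0.7 -0.1  0.9] w50.3
```

move_arm(
  motion=[
    [20,3.5,12,0,0,0],
    [60,3.5,12,0,0,0],
    [100,3.5,12,0,0,0],
    [125,3.5,12,0,0,0],
    [132,3.5,12,0,0,0],
  ],
  claw=45,
)

```text
clock: 17.77
position: [402.8, 383.1, 9.1]
orientation: [-0.511, -0.488, 0.513, -0.488]
wrist_force: [0.6, 0.9, -0.7]
width: 0.526
```

move_arm(
  motion=[
    [0,0,0,0,0,0],
    [0,0,0,0,0,0],
  ],
)

```text
clock: 18.02
position: [403.9, 385.5, 11.5]
orientation: [0.512, 0.488, -0.511, 0.488]
wrist_force: [-0.0, 0.6, -0.1]
width: 0.529
```

```bash
python3 -c "
from h import *
go(403,384,5,-3); snap('wrist','w14');zoom('w14',180,380,220,370)
"
```

```text
clk 18.02 pos [403.9 385.5  11.5] need shift [ 6.5 -0.9  1.5] turn [ 0.29 -0.08 -0.07] rows 1.0 F [-0.   0.6 -0.1] w45.2
```

View pics/w14_z.png

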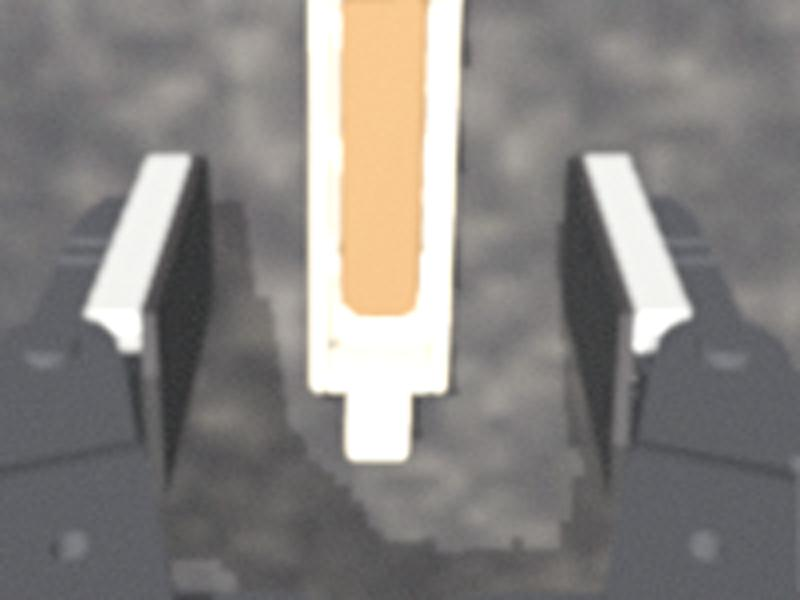

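```bash
python3 -c "
from h import *
zoom('w14',230,330,120,350,2.6)
f=lambda x,y,z=25:ray('w14',180+(x+.5)/4-.5,220+(y+.5)/4-.5,z)
for z in(4,10): print('tab',f(378,460,z))
print('body near end',f(378,390,12), 'sides',f(308,200,12),f(459,200,12))
"
```

```text
tab [401.50955142 341.68708138   4.        ]
tab [401.79310075 346.65713759  10.        ]
body near end [402.46539227 359.65077281  12.        ] sides [395.02938905 388.62758106  12.        ] [414.20968341 387.67305951  12.        ]
```

View pics/w14_z.png

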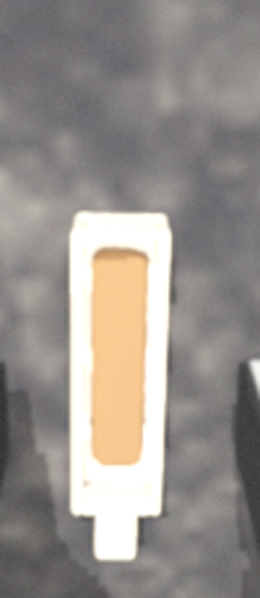

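move_arm(
  motion=[
    [2,-0.5,2,0,0,0],
    [5,-0.5,2,0,0,0],
    [6.5,-0.5,2,0,0,0],
    [6.5,-0.5,2,0,0,0],
  ],
)

```text
clock: 18.58
position: [402.5, 383.1, 3.6]
orientation: [-0.511, -0.488, 0.512, -0.488]
wrist_force: [-0.2, 0.3, 0.4]
width: 0.533
```

move_arm(
  motion=[
    [0,0,0,0,0,0],
    [0,0,0,0,0,0],
    [0,0,0,0,0,0],
    [0,0,0,0,0,0],
    [0,0,0,0,0,0],
  ],
  claw=8,
)

```text
clock: 19.2
position: [402.7, 383.3, 4.1]
orientation: [0.512, 0.488, -0.511, 0.488]
wrist_force: [-0.6, -0.2, 5.6]
width: 0.191
```

move_arm(
  motion=[
    [-3,0,0,0,0,0],
    [-15,0,0,0,0,0],
    [-50,0,0,0,0,0],
    [-110,0,0,0,0,0],
    [-110,0,0,0,0,0],
  ],
)

```text
clock: 19.82
position: [404.7, 385.2, 119.0]
orientation: [0.514, 0.488, -0.509, 0.488]
wrist_force: [-0.0, 0.6, -0.8]
width: 0.188
```

```bash
python3 -c "
from h import *
go(588,-6.5,120,-3); snap('wrist','w15')
"
```

```text
clk 19.82 pos [404.7 385.2 119. ] need shift [ -2.2 201.5 382.6] turn [ 0.32 -0.34 -0.32] rows 8.0 F [-0.   0.6 -0.8] w16.1
```

View pics/w15.png

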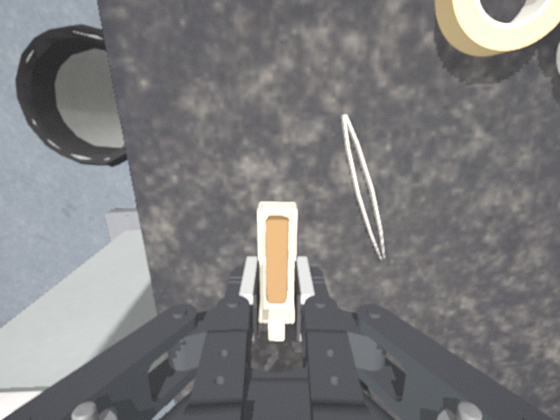

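move_arm(
  motion=[
    [0,25,48,0,0,0],
    [0,50,96,0,0,0],
    [0,75,144,0,0,0],
    [0,100,191,0,0,0],
    [0,126,239,0,0,0],
  ],
)

```text
clock: 20.5
position: [517.1, 136.8, 113.0]
orientation: [-0.511, -0.488, 0.512, -0.488]
wrist_force: [0.3, -0.0, 1.0]
width: 0.191
```

move_arm(
  motion=[
    [0,25,48,0,0,0],
    [0,50,96,0,0,0],
    [0,75,143,0,0,0],
    [0,75,143,0,0,0],
    [0,75,143,0,0,0],
  ],
)

```text
clock: 21.12
position: [584.6, -7.8, 112.9]
orientation: [-0.511, -0.489, 0.512, -0.487]
wrist_force: [0.4, -0.4, 0.1]
width: 0.186
```

```bash
python3 -c "
from h import *
go(588,-6.5,60,-3); snap('wrist','w16');zoom('w16',190,390,130,330)
"
```

```text
clk 21.12 pos [584.6  -7.8 112.9] need shift [52.9  3.5 -1.5] turn [ 0.28 -0.01  0.13] rows 1.0 F [ 0.4 -0.4  0.1] w15.9
```

View pics/w16_z.png

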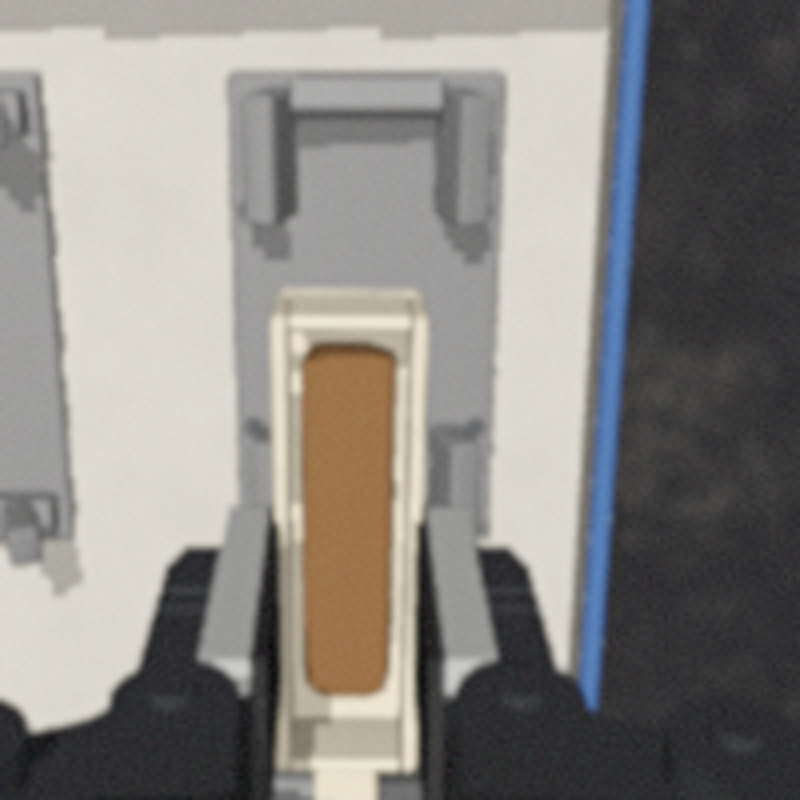

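```bash
python3 -c "
from h import *
f=lambda x,y,z:ray('w16',190+(x+.5)/4-.5,130+(y+.5)/4-.5,z)
a,b,c=f(230,72,7),f(504,72,7),f(487,535,7);print(a,b,c,np.linalg.norm(b-a),np.linalg.norm(c-b),'centre',(a+c)/2, np.degrees(np.arctan2(*(b-a)[1::-1])),np.degrees(np.arctan2(*(b-c)[:2])))
print('cheek tops',f(262,95,19),f(471,95,19))
# boat in hand: bottom z=TCP-4
zt=112.9-4+12; print('boat',f(275,315,zt),f(427,315,zt),f(273,770,zt),f(415,770,zt), state()['position'])
"
```

```text
[564.96528799  45.27241136   7.        ] [618.76459427  42.6472258    7.        ] [614.02031816 -58.48000271   7.        ] 53.86331734137358 101.2384536804449 centre [589.49280308  -6.60379568   7.        ] -2.793583303090356 2.6860010072948164
cheek tops [571.84804179  42.00611387  19.        ] [611.11198958  40.09130264  19.        ]
boat [579.3344351   30.27520082 120.9       ] [596.4285188   29.44647263 120.9       ] [574.99387907 -30.58098567 120.9       ] [593.13251125 -31.44740785 120.9       ] [584.53042284  -7.1912798  113.12834071]
```

move_arm(
  motion=[
    [15,3.7,0,0,0,0],
    [45,3.7,0,0,0,0],
    [70,3.7,0,0,0,0],
    [84,3.7,0,0,0,0],
    [84,3.7,0,0,0,0],
  ],
)

```text
clock: 21.8
position: [588.3, -7.4, 28.7]
orientation: [-0.511, -0.489, 0.512, -0.488]
wrist_force: [-0.5, -0.6, 0.2]
width: 0.19
```

```bash
python3 -c "
from h import *
go(588.2,-7.3,11,-3); snap('wrist','w17');zoom('w17',180,380,80,330,3)
"
```

```text
clk 21.80 pos [588.3  -7.4  28.7] need shift [17.7 -0.1 -0.1] turn [0.37 0.01 0.13] rows 1.0 F [-0.5 -0.6  0.2] w16.2
```

View pics/w17_z.png

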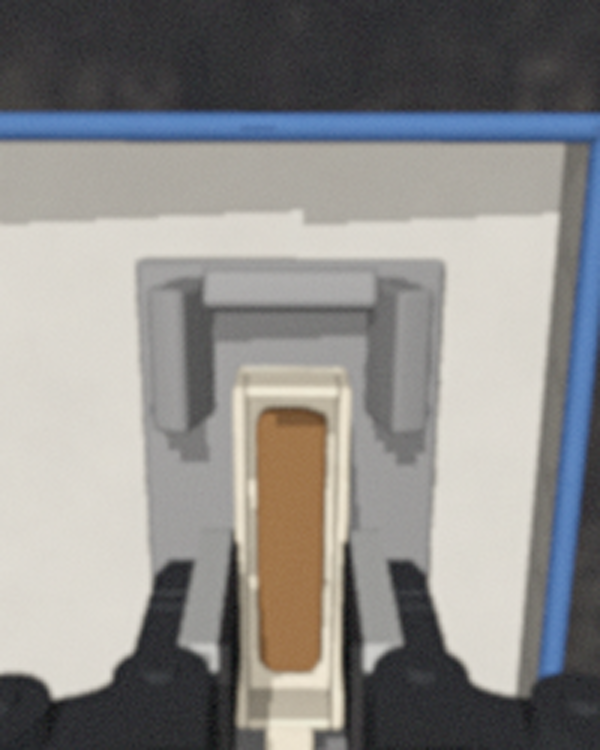

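move_arm(
  motion=[
    [4,0,0,0,0,0],
    [8,0,0,0,0,0],
    [12,0,0,0,0,0],
    [15,0,0,0,0,0],
    [15,0,0,0,0,0],
  ],
)

```text
clock: 22.48
position: [589.0, -8.0, 14.5]
orientation: [-0.511, -0.488, 0.512, -0.488]
wrist_force: [0.2, 0.3, -1.0]
width: 0.187
```

move_arm(
  motion=[
    [0.8,0,0,0,0,0],
    [1.6,0,0,0,0,0],
    [2,0,0,0,0,0],
    [2,0,0,0,0,0],
  ],
)

```text
clock: 22.98
position: [589.2, -8.0, 12.8]
orientation: [-0.512, -0.488, 0.512, -0.488]
wrist_force: [-0.8, 0.0, -0.9]
width: 0.195
```

move_arm(
  motion=[
    [0.7,0,0,0,0,0],
    [1.4,0,0,0,0,0],
    [2,0,0,0,0,0],
    [2,0,0,0,0,0],
  ],
)

```text
clock: 23.48
position: [589.2, -8.0, 11.1]
orientation: [0.512, 0.488, -0.512, 0.488]
wrist_force: [-1.6, -0.6, 3.3]
width: 0.19
```

move_arm(
  motion=[
    [0.4,0,0,0,0,0],
    [0.4,0,0,0,0,0],
  ],
)

```text
clock: 23.72
position: [589.2, -8.0, 11.0]
orientation: [0.512, 0.488, -0.511, 0.488]
wrist_force: [-2.5, 0.1, 9.1]
width: 0.186
```

move_arm(
  motion=[
    [0,0,0,0,0,0],
    [0,0,0,0,0,0],
    [0,0,0,0,0,0],
    [0,0,0,0,0,0],
  ],
  claw=32,
)

```text
clock: 24.22
position: [589.2, -8.0, 10.3]
orientation: [-0.511, -0.488, 0.512, -0.488]
wrist_force: [-0.7, 0.1, 0.2]
width: 0.376
```

move_arm(
  motion=[
    [-12,0,0,0,0,0],
    [-40,0,0,0,0,0],
    [-80,0,0,0,0,0],
    [-135,0,0,0,0,0],
    [-140,0,0,0,0,0],
  ],
)

```text
clock: 24.85
position: [591.5, -8.0, 155.5]
orientation: [0.513, 0.486, -0.51, 0.49]
wrist_force: [0.1, -0.5, -0.5]
width: 0.376
```

```bash
python3 -c "
from h import *
go(482,397,140,15.7); snap('wrist','w18'); zoom('w18',180,380,80,330,3)
"
```

```text
clk 24.85 pos [591.5  -8.  155.5] need shift [  14.6 -128.5 -399.4] turn [-18.38   0.06  -0.44] rows 8.0 F [ 0.1 -0.5 -0.5] w32.1
```

View pics/w18.png

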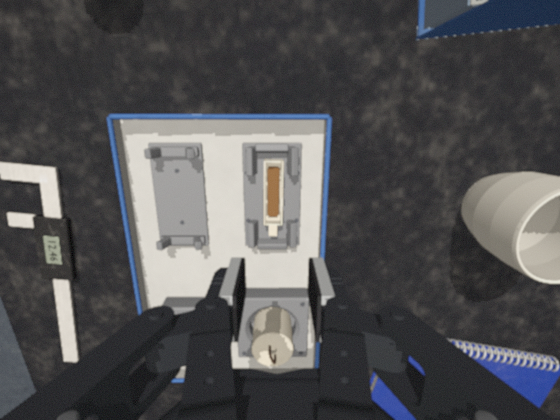

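move_arm(
  motion=[
    [2,-17,-52,-6,0,0],
    [4,-34,-104,-12,0,0],
    [6,-51,-156,-18.4,0,0],
    [8,-68,-208,-18.4,0,0],
    [10,-84,-260,-18.4,0,0],
  ],
  claw=45,
)

```text
clock: 25.52
position: [516.2, 257.0, 139.4]
orientation: [0.426, 0.564, -0.427, 0.563]
wrist_force: [0.9, -0.0, 0.3]
width: 0.526
```

```bash
python3 -c "
from h import *
go(482,400,140,15.7)
"
```

```text
clk 25.52 pos [516.2 257.  139.4] need shift [  -0.7    5.9 -146.9] turn [0.02 0.02 0.09] rows 3.0 F [ 0.9 -0.   0.3] w44.9
```

move_arm(
  motion=[
    [0,2,-50,0,0,0],
    [0,4,-100,0,0,0],
    [0,6,-145,0,0,0],
    [0,6,-145,0,0,0],
    [0,6,-145,0,0,0],
  ],
)

```text
clock: 26.15
position: [483.4, 396.3, 139.4]
orientation: [0.426, 0.564, -0.428, 0.564]
wrist_force: [-0.6, -0.4, -0.0]
width: 0.522
```

```bash
python3 -c "
from h import *
go(481,397,5,15.7); snap('wrist','w19'); zoom('w19',190,390,100,300,4)
"
```

```text
clk 26.15 pos [483.4 396.3 139.4] need shift [134.4  -1.8  -1.5] turn [0.05 0.06 0.1 ] rows 3.0 F [-0.6 -0.4 -0. ] w44.6
```

View pics/w19_z.png

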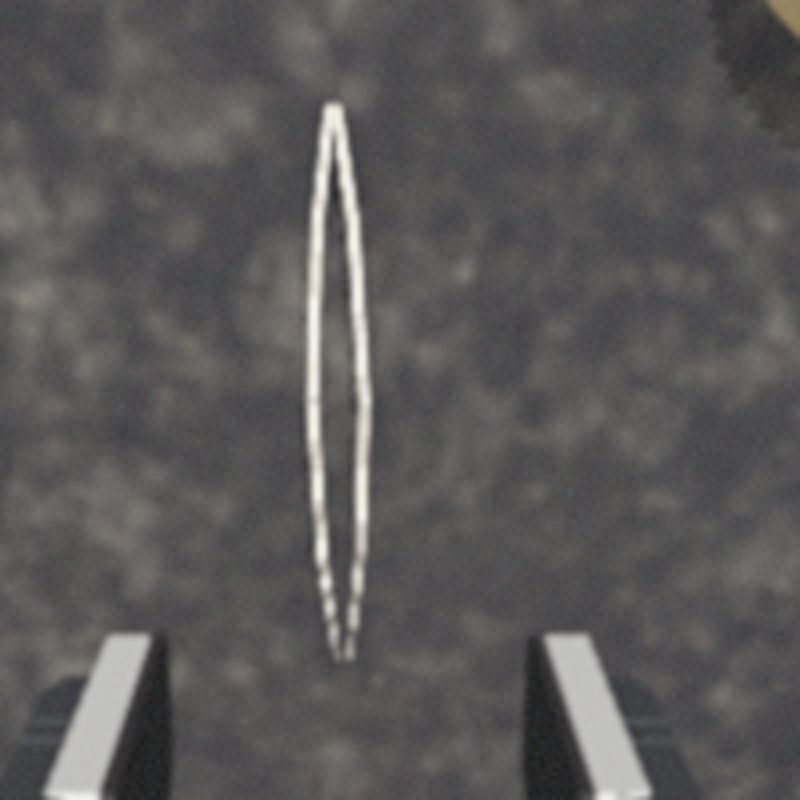

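```bash
python3 -c "
from h import *
f=lambda x,y,z:ray('w19',190+(x+.5)/4-.5,100+(y+.5)/4-.5,z)
a,b=f(334,102,8),f(345,660,8);m=(a+b)/2;print(a,b,m,np.linalg.norm(a-b),np.degrees(np.arctan2(*(a-b)[:2])))
print('mid sides',f(312,400,10),f(367,400,10))
go(m[0]-1.4,m[1],4.5,15.7)
"
```

```text
[463.25399053 460.69216653   8.        ] [501.07664033 334.23795864   8.        ] [482.16531543 397.46506259   8.        ] 131.9894675037305 -16.652005684249342
mid sides [475.84746643 396.59474211  10.        ] [487.86702554 399.97087169  10.        ]
clk 26.20 pos [483.7 395.8 139.7] need shift [135.2  -2.2  -2.5] turn [-0.01  0.05  0.08] rows 3.0 F [1.  0.4 0.7] w45.2
```

move_arm(
  motion=[
    [20,-2.2,-2.2,-1,0,0],
    [60,-2.2,-2.2,-1,0,0],
    [100,-2.2,-2.2,-1,0,0],
    [122,-2.2,-2.2,-1,0,0],
    [129,-2.2,-2.2,-1,0,0],
  ],
  claw=40,
)

```text
clock: 26.82
position: [480.9, 396.4, 10.0]
orientation: [0.421, 0.567, -0.423, 0.567]
wrist_force: [-0.3, 0.5, -0.1]
width: 0.469
```

move_arm(
  motion=[
    [0,0,0,0,0,0],
    [0,0,0,0,0,0],
  ],
)

```text
clock: 27.08
position: [482.0, 398.6, 12.6]
orientation: [0.423, 0.567, -0.422, 0.567]
wrist_force: [0.5, 0.6, 0.9]
width: 0.469
```

```bash
python3 -c "
from h import *
go(480.8,397.5,4.5,16.7); snap('wrist','w20');zoom('w20',190,390,60,330,3)
"
```

```text
clk 27.07 pos [482.  398.6  12.6] need shift [ 8.1 -1.5  0.7] turn [-0.01 -0.03 -0.09] rows 1.0 F [0.5 0.6 0.9] w40.0
```

View pics/w20_z.png

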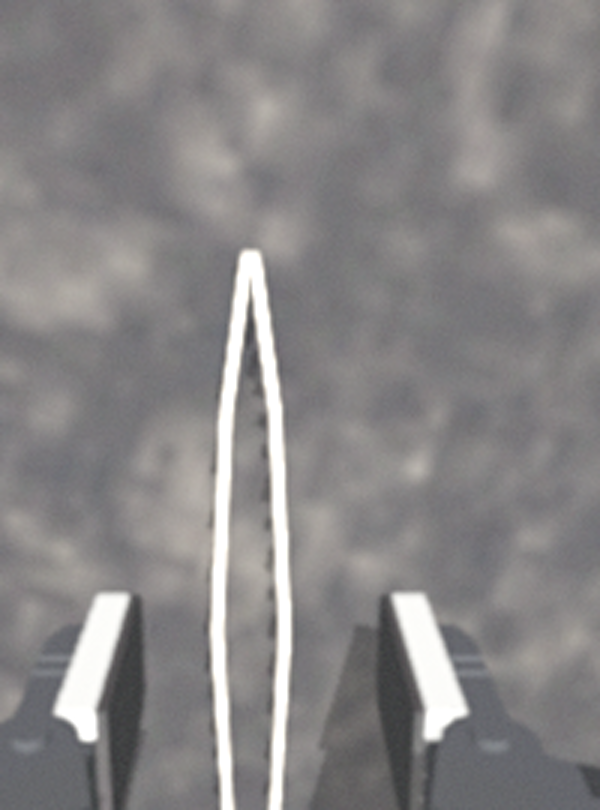

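move_arm(
  motion=[
    [3,-1.6,0.5,0,0,0],
    [6,-1.6,0.5,0,0,0],
    [8.3,-1.6,0.5,0,0,0],
    [8.3,-1.6,0.5,0,0,0],
  ],
)

```text
clock: 27.62
position: [479.7, 397.3, 2.8]
orientation: [0.422, 0.567, -0.422, 0.567]
wrist_force: [0.2, -0.0, 0.8]
width: 0.466
```

move_arm(
  motion=[
    [0,0,0,0,0,0],
    [0,0,0,0,0,0],
    [0,0,0,0,0,0],
    [0,0,0,0,0,0],
    [0,0,0,0,0,0],
  ],
  claw=4,
)

```text
clock: 28.25
position: [480.0, 397.6, 3.3]
orientation: [0.422, 0.567, -0.422, 0.567]
wrist_force: [-0.2, -1.0, 5.1]
width: 0.102
```

move_arm(
  motion=[
    [-3,0,0,0,0,0],
    [-15,0,0,0,0,0],
    [-50,0,0,0,0,0],
    [-115,0,0,0,0,0],
    [-115,0,0,0,0,0],
  ],
)

```text
clock: 28.88
position: [482.1, 399.3, 123.8]
orientation: [0.425, 0.567, -0.419, 0.568]
wrist_force: [0.4, 0.4, -0.9]
width: 0.102
```

```bash
python3 -c "
from h import *
go(499,-3,115,-3); snap('wrist','w21')
"
```

```text
clk 28.88 pos [482.1 399.3 123.8] need shift [  6.7 -99.6 390.2] turn [19.72 -0.27 -0.42] rows 7.0 F [ 0.4  0.4 -0.9] w8.7
```

View pics/w21.png

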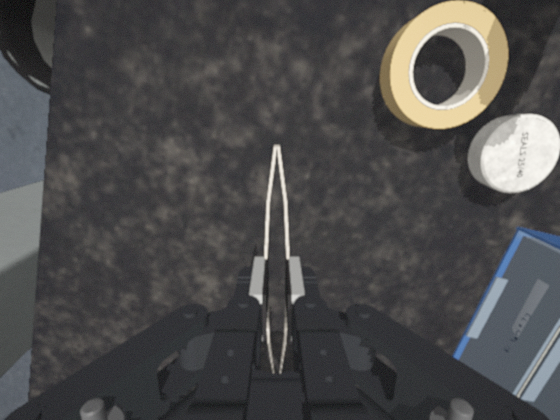

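Held straight along the fingers' plane. Across to the rest.

move_arm(
  motion=[
    [1,-13,54,5,0,0],
    [2,-26,108,10,0,0],
    [3,-40,162,15,0,0],
    [4,-54,215,19.7,0,0],
    [5,-68,268,19.7,0,0],
  ],
)

```text
clock: 29.55
position: [490.9, 119.4, 112.2]
orientation: [-0.513, -0.487, 0.514, -0.486]
wrist_force: [0.7, 0.2, -0.5]
width: 0.104
```

```bash
python3 -c "
from h import *
go(499,-3,115,-3)
"
```

```text
clk 29.55 pos [490.9 119.4 112.2] need shift [ -2.7  14.6 121.8] turn [-0.03  0.03  0.08] rows 3.0 F [ 0.7  0.2 -0.5] w8.9
```

move_arm(
  motion=[
    [-1,5,41,0,0,0],
    [-2,10,82,0,0,0],
    [-2.7,14.6,122,0,0,0],
    [-2.7,14.6,122,0,0,0],
    [-2.7,14.6,122,0,0,0],
  ],
)

```text
clock: 30.18
position: [499.5, -1.3, 115.2]
orientation: [-0.513, -0.487, 0.513, -0.486]
wrist_force: [-0.1, -0.4, 0.4]
width: 0.099
```

```bash
python3 -c "
from h import *
go(499,-3,115,-3); snap('wrist','w22'); zoom('w22',190,390,130,380,3)
"
```

```text
clk 30.18 pos [499.5  -1.3 115.2] need shift [ 0.2 -0.4  1.7] turn [-0.02 -0.01  0.08] rows 1.0 F [-0.1 -0.4  0.4] w8.4
```

View pics/w22_z.png

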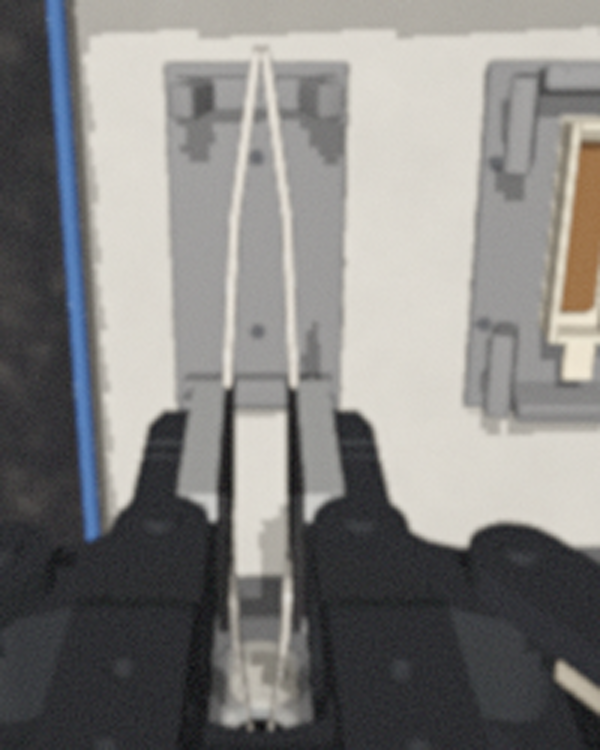

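```bash
python3 -c "
from h import *
f=lambda x,y,z:ray('w22',190+(x+.5)/3-.5,130+(y+.5)/3-.5,z)
c=np.array([f(*k,7) for k in[(165,62),(349,62),(340,407),(180,405)]]);print(c.round(1),c.mean(0),'holes',f(256,157,7),f(257,331,7))
h=(f(256,157,7)+f(257,331,7))/2;print(h)
zt=115.2-3.3+8; a,b=f(261,48,zt),f(264,728,zt);print('tw',a,b,(a+b)/2,np.linalg.norm(a-b),np.degrees(np.arctan2(*(a-b)[:2])),state()['position'])
print('mid',f(226,388,zt),f(295,388,zt))
"
```

```text
[[477.9  49.6   7. ]
 [526.6  47.    7. ]
 [521.4 -54.9   7. ]
 [473.6 -51.7   7. ]] [499.87830261  -2.48900402   7.        ] holes [500.54033032  22.66016004   7.        ] [497.9653719  -28.94033532   7.        ]
[499.25285111  -3.14008764   7.        ]
tw [504.11764504  63.75965451 119.9       ] [497.98758181 -60.38591472 119.9       ] [501.05261343   1.68686989 119.9       ] 124.29682229870762 2.8268565509350236 [499.57525869  -0.84241966 115.31875269]
mid [495.51546363   9.81420012 119.9       ] [506.71155697   9.21215916 119.9       ]
```

```bash
python3 -c "
from h import *
for n in ('w21','w22'):
  p,d,W=load(n); z=np.load('pics/'+n+'.npz')
  print(n,z['o'])
  # thin bright pixels
  sel=[]
  for v in list(range(146,260,12))+list(range(320,376,6)):
    row=W[v,255:300]; dd=d[v,255:300]; k=np.argmin(np.where(dd>0,dd,1e9)) if v<265 else None
    br=p[v,255:300].astype(int).sum(1)
    if k is not None: print(v,255+k,row[k].round(1))
    else:
      c=[(255+i,row[i].round(0).tolist()) for i in range(8,36) if 95<row[i][2]<130]; print(v,c[:6])
"
```

```text
w21 [459.28200818 474.64197316 264.90214109]
146 279 [465.6 461.6 126.7]
158 280 [467.4 457.1 129.4]
170 271 [465.1 450.7 128.4]
182 271 [466.7 445.5 128.2]
194 270 [467.8 440.2 128.8]
206 284 [475.5 436.7 129.4]
218 286 [478.2 431.1 128.6]
230 266 [470.8 423.  129.4]
242 286 [481.8 419.5 128.7]
254 288 [484.6 413.7 128.6]
320 [(267, [486.0, 373.0, 127.0]), (268, [486.0, 373.0, 127.0]), (285, [495.0, 375.0, 126.0]), (286, [495.0, 377.0, 128.0])]
326 [(267, [487.0, 369.0, 127.0]), (268, [487.0, 370.0, 128.0]), (285, [496.0, 373.0, 127.0]), (286, [497.0, 372.0, 127.0])]
332 [(267, [488.0, 365.0, 126.0]), (268, [488.0, 366.0, 127.0]), (269, [490.0, 363.0, 123.0]), (284, [497.0, 366.0, 124.0]), (285, [497.0, 369.0, 128.0]), (286, [498.0, 369.0, 127.0])]
338 [(268, [489.0, 362.0, 126.0]), (269, [490.0, 361.0, 125.0]), (284, [498.0, 363.0, 125.0]), (285, [498.0, 364.0, 126.0])]
344 [(268, [491.0, 358.0, 126.0]), (269, [491.0, 359.0, 127.0]), (270, [492.0, 356.0, 123.0]), (283, [499.0, 358.0, 123.0]), (284, [499.0, 361.0, 127.0]), (285, [499.0, 361.0, 127.0])]
350 [(269, [492.0, 354.0, 126.
[... 1533 characters left out ...]
6.0, 114.0]), (283, [502.0, -45.0, 116.0]), (284, [502.0, -44.0, 117.0]), (285, [503.0, -42.0, 119.0])]
350 [(269, [494.0, -47.0, 118.0]), (270, [495.0, -46.0, 118.0]), (271, [495.0, -50.0, 114.0]), (282, [501.0, -50.0, 114.0]), (283, [502.0, -47.0, 118.0]), (284, [502.0, -47.0, 118.0])]
356 [(270, [494.0, -52.0, 117.0]), (271, [495.0, -52.0, 117.0]), (281, [500.0, -55.0, 114.0]), (282, [501.0, -52.0, 117.0]), (283, [501.0, -51.0, 118.0])]
362 [(271, [494.0, -56.0, 116.0]), (272, [495.0, -57.0, 116.0]), (281, [500.0, -56.0, 117.0]), (282, [501.0, -57.0, 116.0])]
368 [(272, [495.0, -61.0, 117.0]), (273, [495.0, -63.0, 114.0]), (280, [499.0, -61.0, 116.0]), (281, [500.0, -60.0, 117.0])]
374 []
```

move_arm(
  motion=[
    [15,-0.8,0.3,0,0,0],
    [45,-0.8,0.3,0,0,0],
    [70,-0.8,0.3,0,0,0],
    [82,-0.8,0.3,0,0,0],
    [82,-0.8,0.3,0,0,0],
  ],
)

```text
clock: 30.85
position: [498.7, -1.0, 33.3]
orientation: [-0.512, -0.487, 0.513, -0.487]
wrist_force: [-0.7, -0.5, -0.6]
width: 0.096
```

```bash
python3 -c "
from h import *
go(498.6,-2,15.3,-3); snap('wrist','w23'); zoom('w23',190,390,80,380,2.6)
"
```

```text
clk 30.85 pos [498.7  -1.   33.3] need shift [18. -0.  1.] turn [0.08 0.01 0.09] rows 1.0 F [-0.7 -0.5 -0.6] w8.2
```

View pics/w23_z.png

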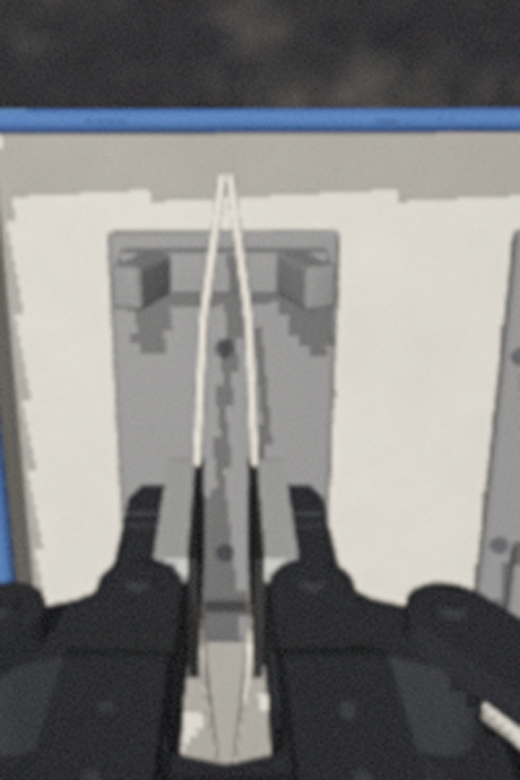

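move_arm(
  motion=[
    [4,-0.3,1,0,0,0],
    [8,-0.3,1,0,0,0],
    [12,-0.3,1,0,0,0],
    [15,-0.3,1,0,0,0],
    [15,-0.3,1,0,0,0],
  ],
)

```text
clock: 31.52
position: [498.7, -2.7, 18.6]
orientation: [-0.513, -0.487, 0.513, -0.487]
wrist_force: [-0.8, -0.9, 0.1]
width: 0.103
```

move_arm(
  motion=[
    [0.8,0,0,0,0,0],
    [1.6,0,0,0,0,0],
    [2,0,0,0,0,0],
    [2,0,0,0,0,0],
  ],
)

```text
clock: 32.02
position: [498.9, -2.6, 16.8]
orientation: [-0.513, -0.487, 0.513, -0.487]
wrist_force: [-1.2, -0.0, 0.6]
width: 0.102
```

move_arm(
  motion=[
    [0.7,0,0,0,0,0],
    [1.4,0,0,0,0,0],
    [2,0,0,0,0,0],
    [2,0,0,0,0,0],
  ],
)

```text
clock: 32.52
position: [499.0, -2.6, 15.3]
orientation: [0.513, 0.487, -0.513, 0.487]
wrist_force: [-2.1, 0.8, 6.5]
width: 0.101
```

move_arm(
  motion=[
    [0.4,0,0,0,0,0],
    [0.4,0,0,0,0,0],
  ],
)

```text
clock: 32.78
position: [498.9, -2.6, 15.2]
orientation: [0.513, 0.487, -0.513, 0.487]
wrist_force: [-3.2, -0.1, 11.5]
width: 0.104
```

move_arm(
  motion=[
    [0,0,0,0,0,0],
    [0,0,0,0,0,0],
    [0,0,0,0,0,0],
    [0,0,0,0,0,0],
  ],
  claw=32,
)

```text
clock: 33.28
position: [498.8, -2.6, 14.3]
orientation: [-0.513, -0.487, 0.513, -0.487]
wrist_force: [-0.2, 0.4, 0.5]
width: 0.374
```

move_arm(
  motion=[
    [-12,0,0,0,0,0],
    [-40,0,0,0,0,0],
    [-90,0,0,0,0,0],
    [-150,0,0,0,0,0],
    [-200,0,0,0,0,0],
  ],
)

```text
clock: 33.9
position: [498.9, -2.6, 217.7]
orientation: [0.513, 0.486, -0.512, 0.487]
wrist_force: [0.5, -0.7, -1.0]
width: 0.37
```

move_arm(
  motion=[
    [0,-40,-40,0,0,0],
    [0,-60,-90,0,0,0],
    [0,-80,-140,0,0,0],
    [0,-80,-140,0,0,0],
    [0,-80,-140,0,0,0],
  ],
)

```text
clock: 34.52
position: [426.3, 141.4, 215.0]
orientation: [0.513, 0.487, -0.512, 0.487]
wrist_force: [0.8, 0.0, -0.4]
width: 0.376
```

```bash
python3 -c "
from h import *
print(state()['clock']); snap('top','tf'); zoom('tf',245,375,165,255,6); snap('scene','sf'); zoom('sf',230,380,195,305,5)
"
```

```text
34.525
```

View pics/tf_z.png

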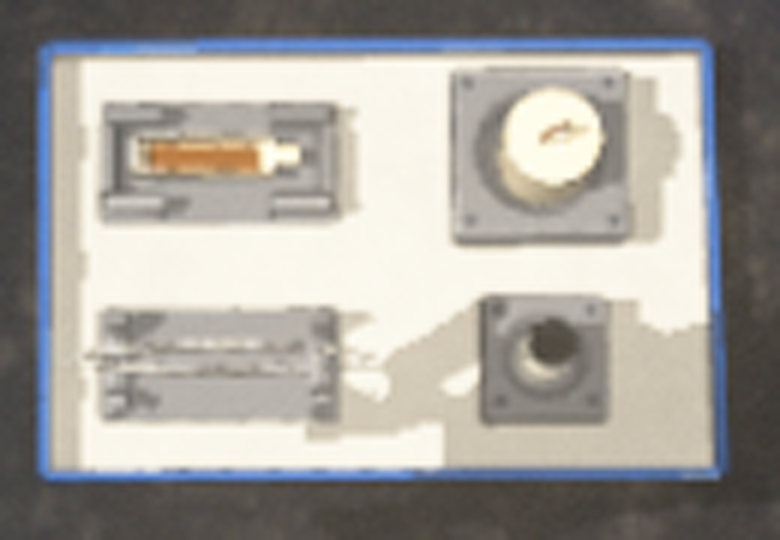

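View pics/sf_z.png

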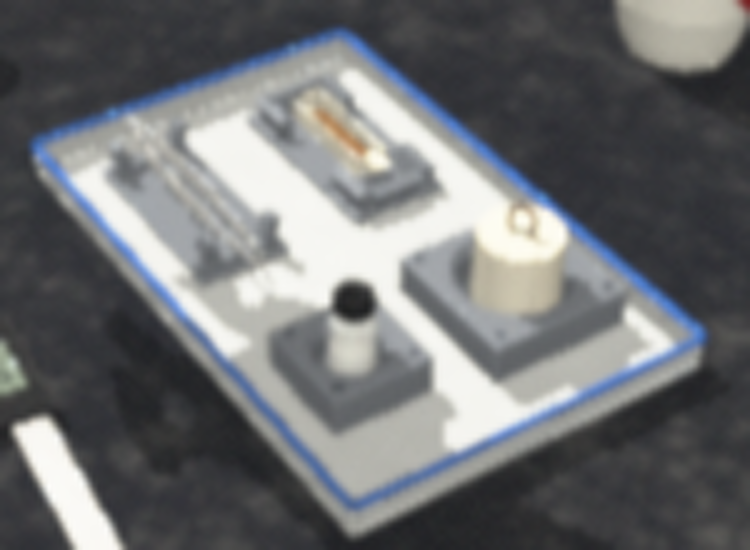

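View pics/sf.png

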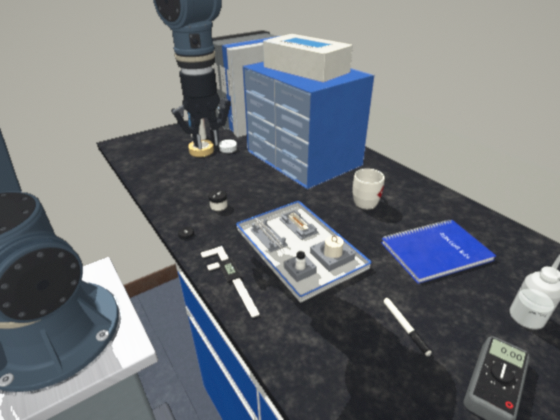

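```bash
python3 -c "
from h import *
s=state(); print(s['clock'],s['qvel'].round(3),s['wrist_force'].round(1)); print(job.hand_in())
"
```

```text
34.625 [-0.011  0.005 -0.003 -0.004  0.001  0.002] [-0.5 -0.4 -0.1]
the job is handed in; nothing more can be done
None
```

I placed the plug and then the vial in their wells, the boat in its cradle, and the tweezers across their rest. I handed the job in at 34.6 s.

- **Seating:** each piece was lowered with the gripper closed until it touched at the expected floor height. Contact force was 9–15 N. I released it only then.
- **Final views:** the top and scene pictures show all four pieces in their own holders, with the plug and vial upright. The pen and jar look unmoved, and the arm is clear and still.
- **Not checked:** I took no close wrist view of the tweezers after letting go. They showed a tilt of about 2° in the hand before placing, and I didn't measure it again once they were down.
- **Disagreements:** the top and wrist cameras differed by about 2–3 mm in x. I corrected for this using objects centred in the jaws. The gripper also read 2–4 mm narrower than the stated sizes, most on the tweezers (8.7 mm against 13 mm), but nothing slipped.

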